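# Park the glaze jar in the spring clip

## Robot

A 6-joint arm with a two-finger parallel gripper is mounted at the origin on the work surface. World frame = base frame: x ahead of the robot, y to its left, z up, the work surface at z = 0. Lengths are in m, angles in rad, forces in N, time in s.
With the tool pointing down it reaches from about 0.25 to 0.725 m from the base axis. Payload 4 kg.
Tool frame: the origin (TCP) lies at the very end of the fingers, on their centre line; the grasp point (between the pads) lies 19 mm behind it; z points along the fingers, y is the line along which they close (so a half turn about z gives the same grasp; the last joint's range is limited). The gripper opens to 85 mm and grips with 20 to 120 N. Pads are 22 mm wide; open, the fingers measure 114 mm over their backs; the gripper's body (76 mm by 85 mm) begins 54 mm behind the grasp point. The pads swing forward as they close: fully open they stand 13 mm farther back than shut.
Start: joints at [-1.168, 0.241, 0.005, 1.335, 0, 1.571], TCP at [0.196, -0.46, 0.196] pointing down, gripper open.
Joint ranges: [-2.72, 2.72], [-1.05, 1.87], [-1.09, 1.28], [-1.99, 2.15], [-1.42, 1.44], [-3.14, 3.14]. Speed limits (rad/s): [2.79, 2.79, 3.14, 3.14, 3.14, 3.14].

## Interface

Orientations are given as [roll, pitch, yaw] about the fixed x, y, z axes, in that order (R = Rz(yaw) Ry(pitch) Rx(roll)).
In Python, from cell import env, eyes gives the robot as it stands.
- The arm moves only by the tool arm_command, never from a script. Its argument "increments" is one flat list of numbers, 5 for each row, row after row: the opening, from 0 (shut) to 1 (fully open), then the shift along the tool's x, y, z in mm, then the turn about the tool's z in degrees. A call has 1 to 10 rows; each row shifts and turns the commanded pose from where the row before left it, along the tool's axes as they then stand; what a row does not reach is not made up. A row lasts 1/12 s, in which the tool goes at most 41.7 mm and 7.16 degrees, less where a joint would pass 70% of its speed; a pose out of reach is approached as far as the arm can. A call with a gripper value outside its range is refused whole. The fingers move at their own pace and stop on an object; "newtons" is the grip in N (left out, the last holds). Time passes only in rows, so rows that do not move let the fingers close. It gives the time, the measured TCP pose, the force, the opening and the grip force at its end, in the units of the state.
- env.get_state(): the state, without advancing time (a new reading comes with each control period).
- eyes.get_image(name): name is "scene" or "top" or "wrist"; returns the picture (384x512x3 uint8, red, green, blue); there is no depth.
- eyes.calibration(name): a dict with "mtx" (3x3 intrinsics, pixels), "rvec" (rotation vector, rad) and "tvec" (3), from world to camera coordinates, as OpenCV has them. Camera axes: x right, y down, z forward; pixel columns grow to the right and rows downward; lengths in m; the calibration is good to about 2 mm. A picture is of the moment at which its call begins: read the wrist's pose just before it. calibration takes no time and is no camera call; for the wrist camera it gives the pose at the moment of the call.
- env.finish_job(): hands the job in; it is judged then, once.
The state is a dict: "time_s": time; "joint_positions": joint angles; "qd": joint speeds; "joint_efforts": joint torques, N m; "tool_pos": TCP position; "tool_rot": TCP orientation; "ft_force": force on the tool from outside, world axes, zero at the start; "torque": the same for the moment, N m; "grip_width": finger opening in m; "grasp_force": force on a finger pad.
Only numpy, scipy, OpenCV 4.12 (cv2) and the standard library are available. Lean on these libraries where they do the work, as an engineer would, in place of code of your own. Each camera call takes 0.05 s, during which the arm holds its last target. There are 200 camera calls.

## Task

Push the wide green glaze jar over to the wooden fence, then push it along the fence, keeping it against the fence all the way and standing on the bench, into the blue spring clip until it is fully home: past the orange nub, with the orange cushion clearly squeezed, and still squeezed a few millimetres after you let go. Push gently, never ramming the jar against fence or clip, and leave the other pottery where it is.

Things in the scene. Friction and masses are not known exactly. Their poses are not given: they have to be found in the camera images.
- jar: squat upright glaze jar of green glass with a white paper band and a flat white lid: a straight cylinder 92 mm in diameter up to 60 mm high, lid 89 mm in diameter up to 74 mm; 0.35 to 0.65 kg, too wide to grip, made to be slid. Origin: centre of its underside; z up its axis. It starts 30 to 70 mm clear of the fence, near the fence's open end
- rack: wooden fence fixed on the bench, 35 mm high, 18 mm thick, from x = -70 to 430 mm. Origin: on its working face at bench level. x runs along the fence towards the clip (the way to push), y out of the working face on the jar's side (the jar touches it when its centre is at y = 46 mm), z up. It carries the blue clip. The jar cracks if it and the rack (fence or clip) press together with over 24 N
- clip_span (a point): fixed point of the rack, at x = 250, y = 46, z = 30 mm. The blue clip is clamped anew each time and its place is NOT reported: its orange nub (upright, 20 mm in diameter, 8 to 56 mm high, axis at y = 93 mm) is 35 mm or less before or beyond this x. It yields 14 mm outwards by spring; passing it adds some 3 to 8 N to the 2 to 7 N of sliding. Its housing: y 128 to 148 mm, 60 mm high
- cushion (a joint): travel of the clip's orange cushion plate (60 mm wide, 56 mm high), in m: 0 free, growing as the jar presses it along the rack's x; damped spring 1 N per mm, hard end at 0.012. Its free face is 62 mm beyond the nub's axis, so the jar touches it with its centre 16 mm past the nub. Let go, the jar creeps back to some 0.004 to 0.007, held by nub and friction; home: 0.002 or more
- cup: terracotta cup, 68 mm in diameter, 70 mm high, origin at the centre of its underside; bystander on the robot's side of the fence
- pigment: blue bottle with a black cap, 44 mm in diameter, 95 mm high, origin at the centre of its underside; bystander on the robot's side of the fence
- dish: small white bowl, 90 mm in diameter, 30 mm high, origin at the centre of its underside; bystander behind the fence
Things that resemble listed ones, but are neither listed nor needed, are in the scene too. What is meant by the jar is not purple, and is the larger of those in its own colour.

How it is judged:
By the outcome, as a careful person would: the job done as asked, in the order asked, and still so for the second after the job is handed in, with the robot touching nothing.
It also fails if it takes over 72 s, if anything falls off the work surface, if the arm or the gripper's body presses on something with over 40 N, if the wrist force passes 120 N, or if a joint passes its speed limit or range.

## Working session

There is one attempt and no reset: what is moved stays moved. The work goes in short steps, Python scripts to look and compute and a tool call to move; the robot and the scene stay as the last step left them, time stands still between calls to the robot, and variables do not carry over. Pictures are saved under pics/ and viewed, at most 10 in all, crops included, and the job is handed in when it is done.

Besides the shell and the picture viewer there is one more tool, called after "Request:" by a JSON object that holds its "name" and its "arguments". arm_command: Moves the arm, as the interface text tells. Its arguments: {"type":"object","properties":{"increments":{"type":"array"},"newtons":{"type":"number"}},"required":["increments"]}

```bash
mkdir -p pics; cat > h.py <<'E'
import numpy as np,cv2
from cell import env,eyes
def cam(n):
    c=eyes.calibration(n); return np.array(c["mtx"],float),np.array(c["rvec"],float),np.array(c["tvec"],float)
def px2w(n,uv,z,c=None):
    K,r,t=c or cam(n); R=cv2.Rodrigues(r)[0]
    uv=np.atleast_2d(np.array(uv,float)); d=np.linalg.solve(K,np.c_[uv,np.ones(len(uv))].T); d=R.T@d; o=-R.T@t.ravel()
    return (o[:,None]+d*((z-o[2])/d[2])).T
def w2px(n,P,c=None):
    K,r,t=c or cam(n); return cv2.projectPoints(np.atleast_2d(np.array(P,float)),r,t,K,None)[0][:,0]
def save(n,f,crop=None,s=1):
    im=np.array(eyes.get_image(n)); np.save('pics/'+f+'.npy',im)
    if crop: im=im[crop[1]:crop[3],crop[0]:crop[2]]
    im=cv2.resize(im,None,fx=s,fy=s,interpolation=cv2.INTER_CUBIC); cv2.imwrite('pics/'+f+'.png',im[:,:,::-1]); return im
E
python3 - <<'E'
from h import *
save("top","top1",s=1.5);save("scene","sc1",s=1.5)
s=env.get_state();print(s)
for n in("top","scene"):
  K,r,t=cam(n);print(n,K.tolist(),(-cv2.Rodrigues(r)[0].T@t.ravel()))
E
```

```text
{'time_s': 0.1, 'joint_positions': array([-1.16798025e+00,  2.41346454e-01,  3.85011568e-03,  1.33518767e+00,
       -1.54179227e-05,  1.57080144e+00]), 'qd': array([-0.00150314, -0.00170222,  0.00262363,  0.00189346,  0.00231843,
       -0.00193906]), 'joint_efforts': array([-3.43838792e-04, -3.73138082e+01,  2.53010166e+01,  1.08540617e-02,
        2.68537252e-05,  9.55414350e-06]), 'tool_pos': array([ 0.19575311, -0.45940187,  0.19559426]), 'tool_rot': array([-3.13970497e+00,  1.54275438e-05,  4.02810995e-01]), 'ft_force': array([-0.12376322,  0.50453797, -0.09627091]), 'torque': array([ 0.02471119, -0.0064884 , -0.03852376]), 'grasp_force': 0.0, 'grip_width': 0.08536500380586433}
top [[367.4193047365043, 0.0, 263.3261818149052], [0.0, 367.4193047365043, 190.4156880457757], [0.0, 0.0, 1.0]] [ 0.49011339 -0.18997215  0.90740819]
scene [[451.9370008785685, 0.0, 260.0583149468556], [0.0, 451.9370008785685, 192.3547910238165], [0.0, 0.0, 1.0]] [1.23474215 0.28037744 0.73039496]
```

View pics/top1.png

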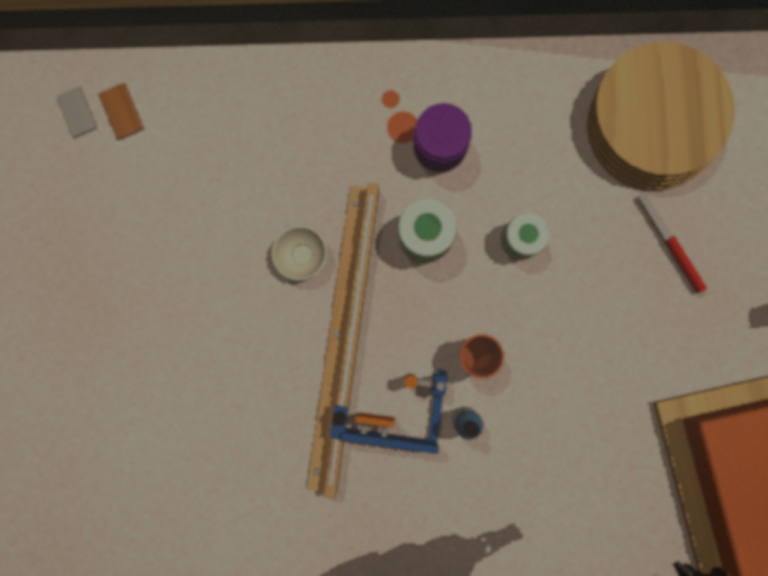

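View pics/sc1.png

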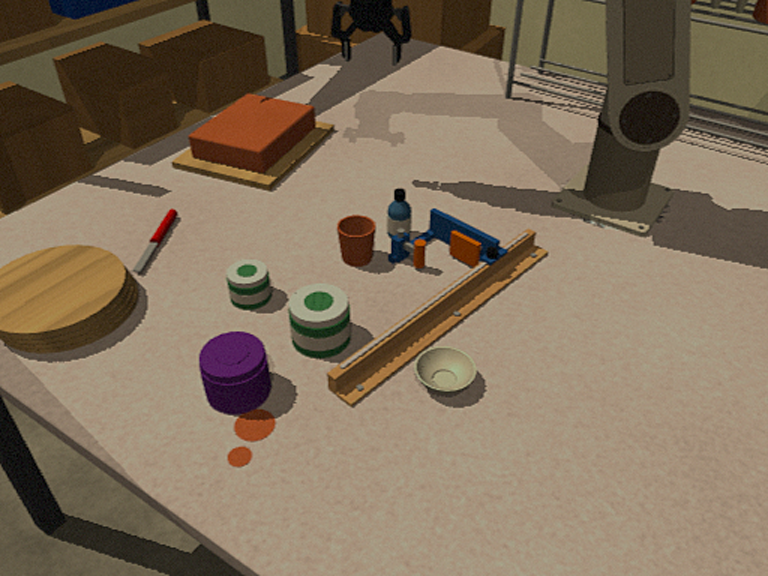

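The top view shows two green candidates: the large one at (427,228) and a small one at (527,235). There is also a purple jar at (442,135). The large green one fits the description (larger of the green pair, about 30–70 mm from the fence's open end). The nub is at about (410,381) and the cushion at (375,420). I'll confirm in a crop.

```bash
python3 - <<'E'
from h import *
im=np.load('pics/top1.npy')[115:335,200:370]
cv2.imwrite('pics/c1.png',cv2.resize(im,None,fx=2.7,fy=2.7,interpolation=cv2.INTER_CUBIC)[:,:,::-1])
f=lambda u,v,z:px2w("top",[[u/1.5,v/1.5]],z)[0].round(4)
print('jar',f(427,227,.074),'small',f(527,234,.06),'nub',f(410,381,.056),'cup',f(482,356,.07),'pig',f(470,425,.095))
print('fence',f(378,186,.035),f(335,494,.035),'purple',f(442,133,.08))
E
```

```text
jar [ 0.6519 -0.2344  0.074 ] small [ 0.6398 -0.39    0.06  ] nub [ 0.4179 -0.2028  0.056 ] cup [ 0.4539 -0.3119  0.07  ] pig [ 0.3564 -0.2873  0.095 ]
fence [ 0.7285 -0.1593  0.035 ] [ 0.2466 -0.0833  0.035 ] purple [ 0.7971 -0.2613  0.08  ]
```

View pics/c1.png

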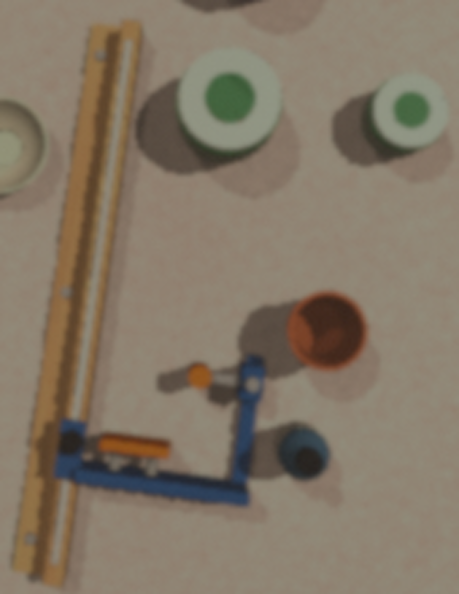

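```bash
python3 - <<'E'
from h import *
g=lambda u,v,z:px2w("top",[[200+(u+.5)/2.7-.5,115+(v+.5)/2.7-.5]],z)[0]
a=g(142,23,.035);b=g(64,586,.035);d=(b-a);L=np.linalg.norm(d);x=d/L;y=np.array([x[1],-x[0],0])*-1
y=np.cross([0,0,1],x)
mid=(a+b)/2; O=mid-x*.18
print('L',L,'ang',np.degrees(np.arctan2(x[1],x[0])),'O',O)
for n,p in dict(jar=g(230,98,.074),nub=g(200,376,.056),cup=g(327,331,.07),pig=g(308,459,.095),small=g(411,110,.06),cushL=g(100,437,.056),cushR=g(171,444,.056),hous=g(247,490,.06),post=g(252,370,.06)).items():
  print(n,p.round(4),'rack',((p-O)@x).round(4),((p-O)@y).round(4))
s=env.get_state()
E
```

```text
L 0.495214121748367 ang 171.09640508568398 O [ 0.66370575 -0.14956543  0.035     ]
jar [ 0.6528 -0.2349  0.074 ] rack -0.0024 0.086
nub [ 0.418  -0.2038  0.056 ] rack 0.2344 0.0916
cup [ 0.454  -0.3107  0.07  ] rack 0.1822 0.1917
pig [ 0.3535 -0.2882  0.095 ] rack 0.285 0.1849
small [ 0.6411 -0.3914  0.06  ] rack -0.0151 0.2424
cushL [ 0.3689 -0.118   0.056 ] rack 0.2961 0.0145
cushR [ 0.3618 -0.1779  0.056 ] rack 0.2939 0.0747
hous [ 0.3232 -0.2406  0.06  ] rack 0.3223 0.1426
post [ 0.4224 -0.2477  0.06  ] rack 0.2233 0.1343
```

The crop confirms the large green jar (lid centre (230,98) in the crop, twice the small one's size), with the nub at (200,376). In rack coordinates the jar is at about (-2, 86) mm and the nub at x ≈ 234 mm. With half-open fingers as a cradle I'll push it diagonally to the fence, because the far end is near my reach limit. Then I'll push along the fence with the fingers shut.

```bash
cat >> h.py <<'E'
O=np.array([.6637,-.1496]);A=np.radians(171.1);RX=np.array([np.cos(A),np.sin(A)]);RY=np.array([-RX[1],RX[0]])
def rk(p): d=np.array(p[:2])-O; return (np.array([d@RX,d@RY])*1000).round(1)
def wr(x,y): return O+RX*x/1000+RY*y/1000
def axes(yaw): c,s=np.cos(yaw),np.sin(yaw); return np.array([[c,s,0],[s,-c,0],[0,0,-1]])  # rows tool x,y,z
def delta(t,yaw=None):
    s=env.get_state(); y=s["tool_rot"][2] if yaw is None else np.radians(yaw)
    return (axes(y)@(np.array(t)-s["tool_pos"])*1000).round(1)
def st():
    s=env.get_state(); print('t',round(s['time_s'],2),'p',s['tool_pos'].round(4),'rack',rk(s['tool_pos']),'yaw',np.degrees(s['tool_rot'][2]).round(1),'F',s['ft_force'].round(1),'rackF',(RX@s['ft_force'][:2]).round(1),(RY@s['ft_force'][:2]).round(1),'g',s['grip_width'].round(4)); return s
E
python3 - <<'E'
from h import *
st();print(delta([.655,-.300,.19]))
K,r,t=cam("wrist");R=cv2.Rodrigues(r)[0];c=-R.T@t.ravel();s=env.get_state();print('cam in tool',axes(s['tool_rot'][2])@(c-s['tool_pos']))
E
```

```text
Traceback (most recent call last):
  File "h.py", line 23, in st
    s=env.get_state(); print('t',round(s['time_s'],2),'p',s['tool_pos'].round(4),'rack',rk(s['tool_pos']),'yaw',np.degrees(s['tool_rot'][2]).round(1),'F',s['ft_force'].round(1),'rackF',(RX@s['ft_force'][:2]).round(1),(RY@s['ft_force'][:2]).round(1),'g',s['grip_width'].round(4)); return s
                                                                                                                                                                                                                                                             ^^^^^^^^^^^^^^^^^^^^^
AttributeError: 'float' object has no attribute 'round'
```

```bash
sed -i "s/s\['grip_width'\].round(4)/round(s['grip_width'],4)/" h.py
python3 - <<'E'
from h import *
st();print(delta([.655,-.300,.19]))
K,r,t=cam("wrist");R=cv2.Rodrigues(r)[0];c=-R.T@t.ravel();s=env.get_state();print('cam in tool',axes(s['tool_rot'][2])@(c-s['tool_pos']))
E
```

```text
t 0.1 p [ 0.1958 -0.4594  0.1956] rack [414.4 378.5] yaw 23.1 F [-0.1  0.5 -0.1] rackF 0.2 -0.5 g 0.0854
[485.   33.4   5.6]
cam in tool [ 0.08035638 -0.00070853 -0.17693344]
```

Request:
{"name": "arm_command", "arguments": {"increments": [0.7, 24, 1.5, 0, 0, 0.7, 24, 1.5, 0, 0, 0.7, 24, 1.5, 0, 0, 0.7, 24, 1.5, 0, 0, 0.7, 24, 1.5, 0, 0, 0.7, 24, 1.5, 0, 0, 0.7, 24, 1.5, 0, 0, 0.7, 24, 1.5, 0, 0, 0.7, 24, 1.5, 0, 0, 0.7, 24, 1.5, 0, 0]}}

```text
time_s: 0.93
tool_pos: [0.4234, -0.3789, 0.1958]
tool_rot: [-3.14, 0.001, 0.403]
ft_force: [0.0, 0.1, 0.0]
grip_width: 0.0596
grasp_force: 0.0
```

Request:
{"name": "arm_command", "arguments": {"increments": [0.7, 24, 1.5, 0, 0, 0.7, 24, 1.5, 0, 0, 0.7, 24, 1.5, 0, 0, 0.7, 24, 1.5, 0, 0, 0.7, 24, 1.5, 0, 0, 0.7, 24, 1.5, 0, 0, 0.7, 24, 1.5, 0, 0, 0.7, 24, 1.5, 0, 0, 0.7, 22, 1.5, 0, 0, 0.7, 22, 2, 0, 0]}}

```text
time_s: 1.77
tool_pos: [0.6466, -0.3006, 0.1955]
tool_rot: [-3.14, 0.001, 0.403]
ft_force: [0.2, -0.6, 0.9]
grip_width: 0.06
grasp_force: 0.0
```

Request:
{"name": "arm_command", "arguments": {"increments": [0.7, 0, 0, 0, 6.8, 0.7, 0, 0, 0, 6.8, 0.7, 0, 0, 0, 6.8, 0.7, 0, 0, 0, 6.8, 0.7, 0, 0, 0, 6.8, 0.7, 0, 0, 0, 6.8, 0.7, 0, 0, 0, 6.8, 0.7, 0, 0, 0, 6.8, 0.7, 0, 0, 0, 6.8, 0.7, 0, 0, 0, 6.8]}}

```text
time_s: 2.6
tool_pos: [0.5989, -0.3779, 0.1955]
tool_rot: [-3.066, 0.012, -0.598]
ft_force: [0.2, 0.4, -0.3]
grip_width: 0.0601
grasp_force: 0.0
```

Request:
{"name": "arm_command", "arguments": {"increments": [0.7, 0, 0, 0, 6.8, 0.7, 0, 0, 0, 6.8, 0.7, 0, 0, 0, 6.8, 0.7, 0, 0, 0, 6.8, 0.7, 0, 0, 0, 6.8, 0.7, 0, 0, 0, 6.1, 0.7, 0, 0, 0, 0]}}

```text
time_s: 3.18
tool_pos: [0.4644, -0.5074, 0.196]
tool_rot: [-2.937, 0.11, -0.929]
ft_force: [-0.1, -0.5, -1.6]
grip_width: 0.06
grasp_force: 0.0
```

```bash
python3 - <<'E'
from h import *
st();print(delta([.655,-.300,.09]))
K,r,t=cam("wrist")
im=save("wrist","w1")
print(w2px("wrist",[[.6528,-.2349,.074]]))
E
```

```text
t 3.18 p [ 0.4644 -0.5074  0.196 ] rack [141.6 384.3] yaw -53.2 F [-0.1 -0.5 -1.6] rackF 0.0 0.5 g 0.06
[ -51.9 -276.8  106. ]
[[ 68.38151083 222.37532084]]
```

View pics/w1.png

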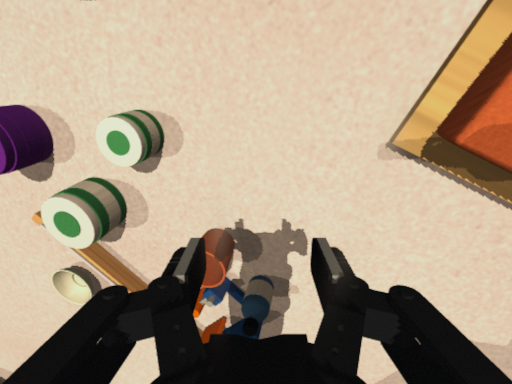

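The picture shows the tool has tilted and drifted: jar top at (68,222), small jar at (119,143). The last joint ran into its limit turning that way, so I'll turn back the other way.

Request:
{"name": "arm_command", "arguments": {"increments": [0.7, 0, 0, 0, -6.8, 0.7, 0, 0, 0, -6.8, 0.7, 0, 0, 0, -6.8]}}

```text
time_s: 3.48
tool_pos: [0.4713, -0.5016, 0.1973]
tool_rot: [-2.91, 0.027, -0.563]
ft_force: [0.8, 0.0, -0.1]
grip_width: 0.06
grasp_force: 0.0
```

```bash
python3 - <<'E'
from h import *
s=st();print(s['joint_positions'].round(3),s['tool_rot'])
E
```

```text
t 3.48 p [ 0.4713 -0.5016  0.1973] rack [135.7 377.6] yaw -32.3 F [ 0.8  0.  -0.1] rackF -0.8 -0.1 g 0.06
[-0.918  0.762  0.819  1.734  0.208  2.779] [-2.90978019  0.02739727 -0.56322728]
```

Request:
{"name": "arm_command", "arguments": {"increments": [0.7, 0, 0, 0, -7, 0.7, 0, 0, 0, -7, 0.7, 0, 0, 0, -7, 0.7, 0, 0, 0, -7, 0.7, 0, 0, 0, -7, 0.7, 0, 0, 0, -7, 0.7, 0, 0, 0, -7, 0.7, 0, 0, 0, -7, 0.7, 0, 0, 0, -7, 0.7, 0, 0, 0, -7]}}

```text
time_s: 4.32
tool_pos: [0.4717, -0.5012, 0.1974]
tool_rot: [-3.035, -0.208, 0.645]
ft_force: [0.4, 0.9, 0.6]
grip_width: 0.0596
grasp_force: 0.0
```

```bash
cat >> h.py <<'E'
def tilt():
    s=st(); q=s['joint_positions']; r,p,y=s['tool_rot']
    from scipy.spatial.transform import Rotation as Ro
    M=Ro.from_euler('xyz',[r,p,y]).as_matrix(); print(q.round(3),'inpl',(q[1]-q[2]+q[3]-np.pi/2).round(3),'toolz',M[:,2].round(3),'toolx ang',np.degrees(np.arctan2(M[1,0],M[0,0])).round(1),'r',np.hypot(*s['tool_pos'][:2]).round(4))
    return s,M
E
python3 - <<'E'
from h import *
tilt()
E
```

```text
t 4.32 p [ 0.4717 -0.5012  0.1974] rack [135.3 377. ] yaw 37.0 F [0.4 0.9 0.6] rackF -0.2 -0.9 g 0.0596
[-0.917  0.762  0.818  1.734  0.208  1.557] inpl 0.107 toolz [ 0.1    0.208 -0.973] toolx ang 37.0 r 0.6882
```

Request:
{"name": "arm_command", "arguments": {"increments": [0.7, 0, 0, 0, -7.1, 0.7, 0, 0, 0, -7.1, 0.7, 0, 0, 0, -7.1, 0.7, 0, 0, 0, -7.1, 0.7, 0, 0, 0, -7.1, 0.7, 0, 0, 0, -7.1, 0.7, 0, 0, 0, -7.1, 0.7, 0, 0, 0, -7.1, 0.7, 0, 0, 0, -7.1, 0.7, 0, 0, 0, -7.1]}}

```text
time_s: 5.15
tool_pos: [0.4717, -0.5011, 0.1974]
tool_rot: [2.977, -0.166, 1.909]
ft_force: [0.2, 0.9, 0.4]
grip_width: 0.0598
grasp_force: 0.0
```

Request:
{"name": "arm_command", "arguments": {"increments": [0.7, 0, 0, 0, -7.1, 0.7, 0, 0, 0, -7.1, 0.7, 0, 0, 0, -7.1, 0.7, 0, 0, 0, -7.1, 0.7, 0, 0, 0, -7.1, 0.7, 0, 0, 0, -7.1, 0.7, 0, 0, 0, -7.1, 0.7, 0, 0, 0, -7.1, 0.7, 0, 0, 0, -7.1, 0.7, 0, 0, 0, -7.1]}}

```text
time_s: 5.98
tool_pos: [0.4717, -0.5012, 0.1974]
tool_rot: [2.93, 0.099, 3.124]
ft_force: [0.2, -0.7, 0.5]
grip_width: 0.0601
grasp_force: 0.0
```

Request:
{"name": "arm_command", "arguments": {"increments": [0.7, 0, 0, 0, -7.1, 0.7, 0, 0, 0, -7.1, 0.7, 0, 0, 0, -7.1, 0.7, 0, 0, 0, -7.1, 0.7, 0, 0, 0, -7.1, 0.7, 0, 0, 0, -7.1, 0.7, 0, 0, 0, -7.1, 0.7, 0, 0, 0, -7.1, 0.7, 0, 0, 0, -7.1, 0.7, 0, 0, 0, -7.1]}}

```text
time_s: 6.82
tool_pos: [0.4717, -0.5012, 0.1974]
tool_rot: [-3.116, 0.232, -1.906]
ft_force: [0.1, 0.6, -1.1]
grip_width: 0.0598
grasp_force: 0.0
```

Request:
{"name": "arm_command", "arguments": {"increments": [0.7, 0, 0, 0, -7.1, 0.7, 0, 0, 0, -7.1, 0.7, 0, 0, 0, -7.1, 0.7, 0, 0, 0, -7.1, 0.7, 0, 0, 0, -7.1, 0.7, 0, 0, 0, -7.1, 0.7, 0, 0, 0, -7.1, 0.7, 0, 0, 0, -7.1, 0.7, 0, 0, 0, -7.1, 0.7, 0, 0, 0, -7.1]}}

```text
time_s: 7.65
tool_pos: [0.5194, -0.4605, 0.196]
tool_rot: [-2.977, 0.058, -0.806]
ft_force: [1.4, -0.4, -0.9]
grip_width: 0.0596
grasp_force: 0.0
```

```bash
python3 - <<'E'
from h import *
tilt()
E
```

```text
t 7.65 p [ 0.5194 -0.4605  0.196 ] rack [ 94.4 329.4] yaw -46.2 F [ 1.4 -0.4 -0.9] rackF -1.5 0.2 g 0.0596
[-0.805  0.722  0.752  1.658  0.165 -3.14 ] inpl 0.058 toolz [ 0.079  0.155 -0.985] toolx ang -46.2 r 0.6941
```

Request:
{"name": "arm_command", "arguments": {"increments": [0.7, 0, 0, 0, -7.1, 0.7, 0, 0, 0, -7.1, 0.7, 0, 0, 0, -7.1, 0.7, 0, 0, 0, -7.1, 0.7, 0, 0, 0, -7.1]}}

```text
time_s: 8.07
tool_pos: [0.6167, -0.3295, 0.196]
tool_rot: [-3.102, -0.012, -0.511]
ft_force: [0.4, -0.4, 0.2]
grip_width: 0.0599
grasp_force: 0.0
```

```bash
python3 - <<'E'
from h import *
tilt()
E
```

```text
t 8.07 p [ 0.6167 -0.3295  0.196 ] rack [ 18.6 185. ] yaw -29.3 F [ 0.4 -0.4  0.2] rackF -0.5 0.3 g 0.0599
[-0.51   0.66   0.653  1.552  0.04  -3.141] inpl -0.012 toolz [ 0.03   0.029 -0.999] toolx ang -29.3 r 0.6992
```

Request:
{"name": "arm_command", "arguments": {"increments": [0.7, 0, 0, 0, -7.1]}}

```text
time_s: 8.15
tool_pos: [0.6308, -0.3005, 0.196]
tool_rot: [-3.129, -0.016, -0.452]
ft_force: [0.3, -0.7, 0.6]
grip_width: 0.0596
grasp_force: 0.0
```

```bash
python3 - <<'E'
from h import *
tilt()
E
```

```text
t 8.15 p [ 0.6308 -0.3005  0.196 ] rack [  9.2 154.2] yaw -25.9 F [ 0.3 -0.7  0.6] rackF -0.4 0.6 g 0.0596
[-0.451  0.655  0.644  1.544  0.013 -3.141] inpl -0.016 toolz [ 0.02   0.005 -1.   ] toolx ang -25.9 r 0.6987
```

Request:
{"name": "arm_command", "arguments": {"increments": [0.7, 0, 0, 0, 6.6, 0.7, 0, 0, 0, 6.6, 0.7, 0, 0, 0, 6.6, 0.7, 0, 0, 0, 6.6, 0.7, 0, 0, 0, 6.6, 0.7, 0, 0, 0, 6.6, 0.7, 0, 0, 0, 6.6, 0.7, 0, 0, 0, 6.6, 0.7, 0, 0, 0, 6.3, 0.7, 0, 0, 0, 0]}}

```text
time_s: 8.98
tool_pos: [0.6299, -0.3019, 0.196]
tool_rot: [-3.122, 0.004, -1.488]
ft_force: [-0.4, 0.0, 0.1]
grip_width: 0.0596
grasp_force: 0.0
```

```bash
python3 - <<'E'
from h import *
s,M=tilt();print((M.T@(np.array([.655,-.300,.014])-s['tool_pos'])*1000).round(1))
E
```

```text
t 8.98 p [ 0.6299 -0.3019  0.196 ] rack [  9.8 155.7] yaw -85.2 F [-0.4  0.   0.1] rackF 0.4 0.1 g 0.0596
[-0.454  0.655  0.644  1.545  0.014 -2.107] inpl -0.015 toolz [ 0.019  0.006 -1.   ] toolx ang -85.2 r 0.6985
[  1.  -21.5 182.5]
```

Request:
{"name": "arm_command", "arguments": {"increments": [0.7, 1, -10, 15, 0, 0.7, 0, -11.5, 15, 0, 0.7, 0, 0, 20, 0, 0.7, 0, 0, 20, 0, 0.7, 0, 0, 20, 0, 0.7, 0, 0, 10, 0, 0.7, 0, 0, 0, 0]}}

```text
time_s: 9.57
tool_pos: [0.6511, -0.3004, 0.0918]
tool_rot: [-3.128, 0.008, -1.486]
ft_force: [-1.1, -0.5, -0.8]
grip_width: 0.0598
grasp_force: 0.0
```

```bash
python3 - <<'E'
from h import *
s,M=tilt();print((M.T@(np.array([.655,-.300,.014])-s['tool_pos'])*1000).round(1))
save("top","top2",(200,80,400,250),3)
E
```

```text
t 9.57 p [ 0.6511 -0.3004  0.0918] rack [-10.9 151. ] yaw -85.1 F [-1.1 -0.5 -0.8] rackF 1.0 0.6 g 0.0598
[-0.439  0.732  0.515  1.346  0.014 -2.094] inpl -0.008 toolz [ 0.013  0.009 -1.   ] toolx ang -85.1 r 0.7171
[ 0.5 -2.9 77.9]
```

View pics/top2.png

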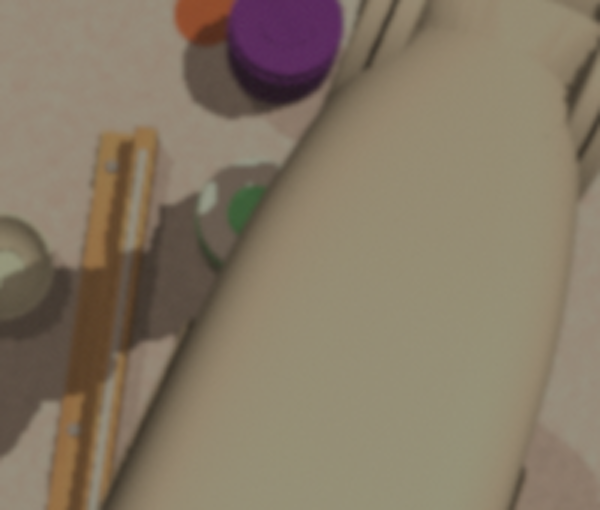

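The arm covers most of the view. The jar's lid centre, about (250,210), is still in place and the fingers are clear of it. Going down.

Request:
{"name": "arm_command", "arguments": {"increments": [0.7, 0, 0, 18, 0, 0.7, 0, 0, 18, 0, 0.7, 0, 0, 18, 0, 0.7, 0, 0, 12, 0, 0.7, 0, 0, 10, 0, 0.7, 0, 0, 0, 0]}}

```text
time_s: 10.12
tool_pos: [0.6535, -0.3013, 0.019]
tool_rot: [-3.124, 0.005, -1.488]
ft_force: [-0.6, 0.2, -0.7]
grip_width: 0.0601
grasp_force: 0.0
```

```bash
python3 - <<'E'
from h import *
s,M=tilt()
d=np.array([np.cos(np.radians(122)),np.sin(np.radians(122)),0]);print((M.T@d).round(3))
print('to contact',(M.T@(np.array([.657,-.281,.016])-s['tool_pos'])*1000).round(1))
print(rk([.657,-.281]))
E
```

```text
t 10.12 p [ 0.6535 -0.3013  0.019 ] rack [-13.4 151.5] yaw -85.3 F [-0.6  0.2 -0.7] rackF 0.6 -0.1 g 0.0601
[-0.438  0.777  0.409  1.189  0.013 -2.092] inpl -0.013 toolz [ 0.017  0.007 -1.   ] toolx ang -85.3 r 0.7196
[-0.889  0.458 -0.003]
to contact [-19.9  -5.1   3.2]
[-13.7 130.9]
```

Request:
{"name": "arm_command", "arguments": {"increments": [0.7, -5, -2, 1, 0, 0.7, -5, -2, 1, 0, 0.7, -4, -1, 1, 0, 0.7, -3, 0, 0, 0, 0.7, -2, 0, 0, 0, 0.7, -2, 1, 0, 0, 0.7, -2, 1, 0, 0, 0.7, -2, 1, 0, 0, 0.7, -2, 1, 0, 0, 0.7, -2, 1, 0, 0]}}

```text
time_s: 10.95
tool_pos: [0.6528, -0.2737, 0.0187]
tool_rot: [-3.119, 0.002, -1.489]
ft_force: [2.8, -3.3, -0.6]
grip_width: 0.0597
grasp_force: 1.6
```

Request:
{"name": "arm_command", "arguments": {"increments": [0.7, -2, 1, 0, 0, 0.7, -2, 1, 0, 0, 0.7, -2, 1, 0, 0, 0.7, -2, 1, 0, 0, 0.7, -2, 1, 0, 0, 0.7, -2, 1, 0, 0, 0.7, -2, 1, 0, 0, 0.7, -2, 1, 0, 0, 0.7, -2, 1, 0, 0, 0.7, 0, 0, 0, 0]}}

```text
time_s: 11.78
tool_pos: [0.6415, -0.2555, 0.0182]
tool_rot: [-3.121, 0.004, -1.488]
ft_force: [1.8, -3.3, 3.4]
grip_width: 0.0598
grasp_force: 1.9
```

```bash
python3 - <<'E'
from h import *
s,M=tilt();p=s['tool_pos'];n=-M[:2,0];print('jar est from cradle',rk(p[:2]+.046*n))
save("scene","sc2",(150,100,420,300),2.9)
E
```

```text
t 11.78 p [ 0.6415 -0.2555  0.0182] rack [  5.6 108.1] yaw -85.3 F [ 1.8 -3.3  3.4] rackF -2.3 2.9 g 0.0598
[-0.385  0.716  0.288  1.127  0.012 -2.038] inpl -0.017 toolz [ 0.02   0.005 -1.   ] toolx ang -85.3 r 0.6905
jar est from cradle [16.4 63.4]
```

View pics/sc2.png

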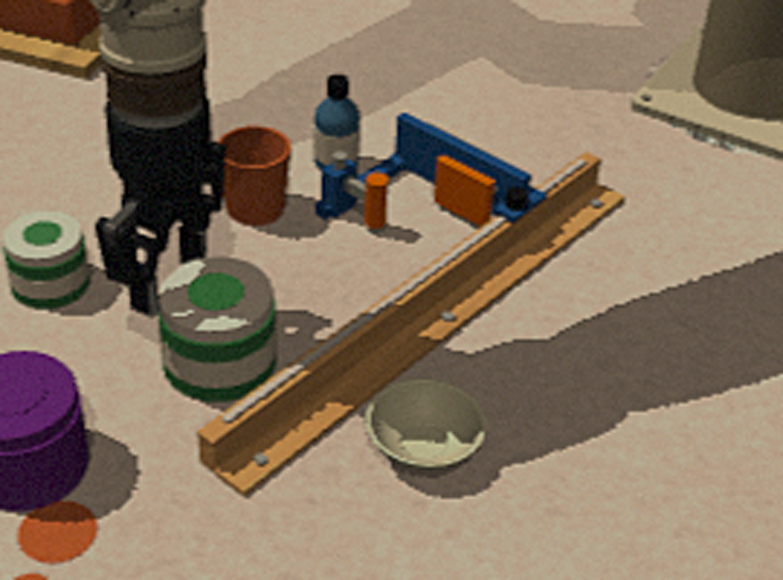

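The cradle works: the jar's lid centre at (216,292) in the crop is moving squarely to the fence, and the cup, bottle and bowl are untouched. About 17 mm remain, so I'll continue and slow down.

Request:
{"name": "arm_command", "arguments": {"increments": [0.7, -2, 1, 0, 0, 0.7, -2, 1, 0, 0, 0.7, -2, 1, 0, 0, 0.7, -2, 1, 0, 0, 0.7, -2, 1, 0, 0, 0.7, -2, 1, 0, 0, 0.7, -1, 0.5, 0, 0, 0.7, -1, 0.5, 0, 0]}}

```text
time_s: 12.5
tool_pos: [0.6337, -0.2428, 0.0181]
tool_rot: [-3.121, 0.003, -1.489]
ft_force: [2.3, -4.5, 3.7]
grip_width: 0.0597
grasp_force: 2.6
```

```bash
python3 - <<'E'
from h import *
u=px2w("scene",[[150+216/2.9,100+292/2.9]],.074)[0];print('jar at prev look',rk(u))
s,M=tilt();p=s['tool_pos'];n=-M[:2,0];print('jar est from cradle',rk(p[:2]+.046*n))
E
```

```text
jar at prev look [13.9 62.3]
t 12.5 p [ 0.6337 -0.2428  0.0181] rack [15.2 96.7] yaw -85.3 F [ 2.3 -4.5  3.7] rackF -3.0 4.1 g 0.0597
[-0.372  0.692  0.243  1.104  0.012 -2.025] inpl -0.018 toolz [ 0.021  0.005 -1.   ] toolx ang -85.3 r 0.6786
jar est from cradle [26. 52.]
```

Request:
{"name": "arm_command", "arguments": {"increments": [0.7, -1, 0.5, 0, 0, 0.7, -1, 0.5, 0, 0, 0.7, -1, 0.5, 0, 0, 0.7, -1, 0.5, 0, 0]}}

```text
time_s: 12.83
tool_pos: [0.6315, -0.2391, 0.0181]
tool_rot: [-3.121, 0.003, -1.489]
ft_force: [2.9, -3.8, 3.5]
grip_width: 0.0597
grasp_force: 2.6
```

Request:
{"name": "arm_command", "arguments": {"increments": [0.7, -0.7, 0.3, 0, 0, 0.7, -0.7, 0.3, 0, 0]}}

```text
time_s: 13.0
tool_pos: [0.6307, -0.2378, 0.0181]
tool_rot: [-3.121, 0.003, -1.489]
ft_force: [3.3, -4.6, 2.9]
grip_width: 0.0598
grasp_force: 2.6
```

Request:
{"name": "arm_command", "arguments": {"increments": [0.7, -0.7, 0.3, 0, 0]}}

```text
time_s: 13.08
tool_pos: [0.6304, -0.2371, 0.0181]
tool_rot: [-3.121, 0.003, -1.489]
ft_force: [3.9, -4.3, 3.4]
grip_width: 0.0599
grasp_force: 2.6
```

Request:
{"name": "arm_command", "arguments": {"increments": [0.7, -0.7, 0.3, 0, 0]}}

```text
time_s: 13.17
tool_pos: [0.63, -0.2364, 0.0181]
tool_rot: [-3.121, 0.003, -1.489]
ft_force: [2.1, -4.7, 3.6]
grip_width: 0.0601
grasp_force: 2.6
```

Request:
{"name": "arm_command", "arguments": {"increments": [0.7, -0.7, 0.3, 0, 0]}}

```text
time_s: 13.25
tool_pos: [0.6297, -0.2358, 0.0181]
tool_rot: [-3.121, 0.003, -1.489]
ft_force: [3.0, -5.5, 4.0]
grip_width: 0.0601
grasp_force: 2.6
```

Request:
{"name": "arm_command", "arguments": {"increments": [0.7, -0.7, 0.3, 0, 0]}}

```text
time_s: 13.33
tool_pos: [0.6293, -0.2351, 0.0181]
tool_rot: [-3.121, 0.003, -1.489]
ft_force: [3.0, -4.6, 3.3]
grip_width: 0.0596
grasp_force: 2.6
```

Request:
{"name": "arm_command", "arguments": {"increments": [0.7, -0.8, 0.3, 0, 0]}}

```text
time_s: 13.42
tool_pos: [0.6289, -0.2344, 0.0181]
tool_rot: [-3.121, 0.003, -1.489]
ft_force: [2.7, -4.3, 4.3]
grip_width: 0.0597
grasp_force: 2.6
```

Request:
{"name": "arm_command", "arguments": {"increments": [0.7, -0.8, 0.3, 0, 0]}}

```text
time_s: 13.5
tool_pos: [0.6285, -0.2337, 0.0181]
tool_rot: [-3.121, 0.003, -1.489]
ft_force: [2.6, -4.7, 2.9]
grip_width: 0.0596
grasp_force: 2.6
```

Request:
{"name": "arm_command", "arguments": {"increments": [0.7, -0.8, 0.3, 0, 0]}}

```text
time_s: 13.58
tool_pos: [0.6282, -0.2329, 0.0181]
tool_rot: [-3.121, 0.003, -1.489]
ft_force: [2.0, -4.5, 3.5]
grip_width: 0.0603
grasp_force: 2.6
```

```bash
python3 - <<'E'
from h import *
s,M=tilt();p=s['tool_pos'];n=-M[:2,0];print('jar est from cradle',rk(p[:2]+.046*n))
save("scene","sc3",(180,150,330,270),5)
E
```

```text
t 13.58 p [ 0.6282 -0.2329  0.0181] rack [22.2 87.8] yaw -85.3 F [ 2.  -4.5  3.5] rackF -2.7 4.1 g 0.0603
[-0.361  0.675  0.212  1.089  0.011 -2.013] inpl -0.018 toolz [ 0.021  0.004 -1.   ] toolx ang -85.3 r 0.67
jar est from cradle [33.  43.1]
```

View pics/sc3.png

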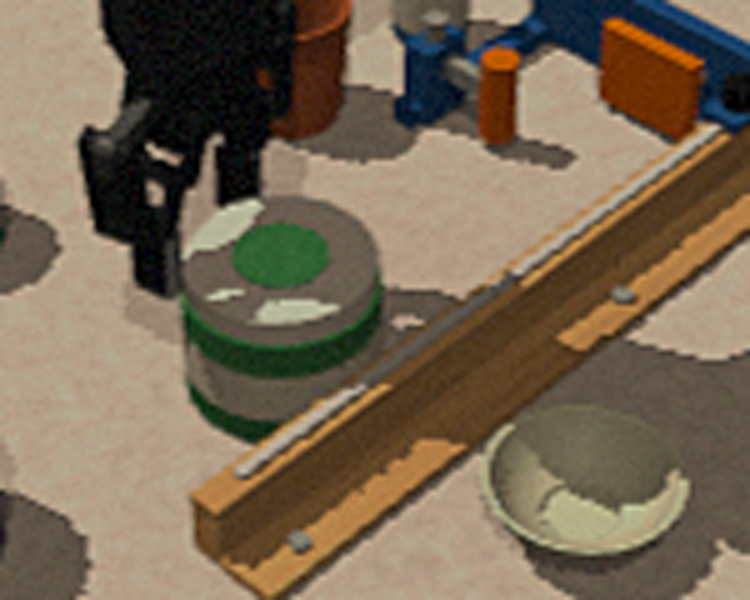

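```bash
python3 - <<'E'
from h import *
print(rk(px2w("scene",[[180+281/5,150+257/5]],.074)[0]))
for x,z in((-70,35),(430,35)):
  print(w2px("scene",[[*wr(x,0),.035]]),w2px("scene",[[*wr(x,-18),.035]]))
p=wr(-70,0);q=w2px("scene",[[*p,.035],[*wr(-70,-18),.035],[*wr(0,0),.035],[*wr(100,0),.035]]);print(((q-[180,150])*5).round())
E
```

```text
[30.2 41.7]
[[216.68404362 246.70687399]] [[222.55670923 251.04070748]]
[[351.17424791 150.40839559]] [[356.71296647 153.00233224]]
[[183. 484.]
 [213. 505.]
 [301. 400.]
 [453. 291.]]
```

```bash
python3 - <<'E'
from h import *
for u,v in((192,494),(378,358),(510,266),(700,131)):
  print(rk(px2w("scene",[[180+(u+.5)/5-.5,150+(v+.5)/5-.5]],.035)[0]))
im=np.load('pics/sc3.npy')
for v in(220,225,230,240): print(v,[tuple(map(int,im[v,u])) for u in range(218,250,1)][:0])
# nub top centre in this picture
print('nub',rk(px2w("scene",[[180+499/5,150+60/5]],.056)[0]))
# top view: profile across fence at a row, in rack y
t=np.load('pics/top1.npy')
for x in(20,100,150):
  P=[[*wr(x,y),.035] for y in range(-40,16,2)]
  q=w2px("top",P).astype(np.float32)
  g=cv2.remap(t,q[:,:1].copy(),q[:,1:].copy(),cv2.INTER_LINEAR)[:,0].astype(int)
  print(x,list(zip(range(-40,16,2),g.sum(1))))
E
```

```text
[-71.4  -5.6]
[43.1 -4.7]
[132.   -6.1]
[278.1  -7.1]
220 []
225 []
230 []
240 []
nub [230.6  86.5]
20 [(-40, np.int64(322)), (-38, np.int64(323)), (-36, np.int64(321)), (-34, np.int64(309)), (-32, np.int64(283)), (-30, np.int64(249)), (-28, np.int64(224)), (-26, np.int64(214)), (-24, np.int64(213)), (-22, np.int64(217)), (-20, np.int64(235)), (-18, np.int64(267)), (-16, np.int64(303)), (-14, np.int64(338)), (-12, np.int64(365)), (-10, np.int64(383)), (-8, np.int64(377)), (-6, np.int64(345)), (-4, np.int64(317)), (-2, np.int64(293)), (0, np.int64(286)), (2, np.int64(289)), (4, np.int64(284)), (6, np.int64(253)), (8, np.int64(213)), (10, np.int64(190)), (12, np.int64(187)), (14, np.int64(200))]
100 [(-40, np.int64(314)), (-38, np.int64(313)), (-36, np.int64(314)), (-34, np.int64(313)), (-32, np.int64(298)), (-30, np.int64(270)), (-28, np.int64(233)), (-26, np.int64(207)), (-24, np.int64(204)), (-22, np.int64(212)), (-20, np.int64(239)), (-18, np.int64(276)), (-16, np.int64(318)), (-14, np.int64(351)), (-12, np.int64(378)), (-10, np.int64(386)), (-8, np.int64(372)), (-6, np.int64(347)), (-4, np.int64(325)), (-2, np.int64(303)), (0, np.int64(293)), (2, np.int64(309)), (4, np.int64(332)), (6, np.int64(345)), (8, np.int64(348)), (10, np.int64(348)), (12, np.int64(347)), (14, np.int64(360))]
150 [(-40, np.int64(309)), (-38, np.int64(314)), (-36, np.int64(320)), (-34, np.int64(319)), (-32, np.int64(301)), (-30, np.int64(267)), (-28, np.int64(229)), (-26, np.int64(208)), (-24, np.int64(206)), (-22, np.int64(214)), (-20, np.int64(238)), (-18, np.int64(269)), (-16, np.int64(303)), (-14, np.int64(335)), (-12, np.int64(376)), (-10, np.int64(386)), (-8, np.int64(374)), (-6, np.int64(350)), (-4, np.int64(324)), (-2, np.int64(303)), (0, np.int64(290)), (2, np.int64(309)), (4, np.int64(330)), (6, np.int64(342)), (8, np.int64(345)), (10, np.int64(345)), (12, np.int64(351)), (14, np.int64(363))]
```

The picture shows the jar with lid centre (281,257) almost touching. Relative to the scene-camera fence line it has about 1–2 mm left, and my fence estimate is about 5 mm off in y. I'll keep creeping on force.

Request:
{"name": "arm_command", "arguments": {"increments": [0.7, -0.8, 0.3, 0, 0]}}

```text
time_s: 13.72
tool_pos: [0.6278, -0.2321, 0.0181]
tool_rot: [-3.121, 0.003, -1.489]
ft_force: [1.3, -3.8, 3.1]
grip_width: 0.0597
grasp_force: 2.6
```

Request:
{"name": "arm_command", "arguments": {"increments": [0.7, -0.8, 0.3, 0, 0]}}

```text
time_s: 13.8
tool_pos: [0.6274, -0.2313, 0.0181]
tool_rot: [-3.121, 0.003, -1.489]
ft_force: [1.9, -5.1, 3.2]
grip_width: 0.0599
grasp_force: 2.7
```

Request:
{"name": "arm_command", "arguments": {"increments": [0.7, -0.6, 0.3, 0, 0]}}

```text
time_s: 13.88
tool_pos: [0.6271, -0.2308, 0.0181]
tool_rot: [-3.121, 0.003, -1.489]
ft_force: [3.4, -5.0, 3.3]
grip_width: 0.0597
grasp_force: 3.2
```

Request:
{"name": "arm_command", "arguments": {"increments": [0.7, -0.5, 0.2, 0, 0]}}

```text
time_s: 13.97
tool_pos: [0.6271, -0.2307, 0.0182]
tool_rot: [-3.12, 0.002, -1.489]
ft_force: [3.5, -6.0, 2.9]
grip_width: 0.0595
grasp_force: 3.4
```

Request:
{"name": "arm_command", "arguments": {"increments": [0.7, -0.5, 0.2, 0, 0]}}

```text
time_s: 14.05
tool_pos: [0.6269, -0.2307, 0.0183]
tool_rot: [-3.12, 0.001, -1.49]
ft_force: [3.6, -7.6, 3.0]
grip_width: 0.0599
grasp_force: 3.7
```

Request:
{"name": "arm_command", "arguments": {"increments": [0.7, -0.5, 0.2, 0, 0]}}

```text
time_s: 14.13
tool_pos: [0.6268, -0.2307, 0.0183]
tool_rot: [-3.12, 0.0, -1.49]
ft_force: [2.0, -8.5, 3.6]
grip_width: 0.06
grasp_force: 4.0
```

```bash
python3 - <<'E'
from h import *
s,M=tilt();p=s['tool_pos'];n=-M[:2,0];print('jar est from cradle',rk(p[:2]+.046*n),(M.T@[*(RX),0]).round(3),(M.T@[*(RY),0]).round(3))
E
```

```text
t 14.13 p [ 0.6268 -0.2307  0.0183] rack [24.  85.8] yaw -85.4 F [ 2.  -8.5  3.6] rackF -3.3 8.1 g 0.06
[-0.357  0.67   0.202  1.084  0.009 -2.009] inpl -0.019 toolz [ 0.021  0.002 -1.   ] toolx ang -85.4 r 0.6679
jar est from cradle [34.7 41.1] [-0.234  0.972 -0.021] [ 0.972  0.234 -0.005]
```

Request:
{"name": "arm_command", "arguments": {"increments": [0.7, 5, 0, 0, 0, 0.7, 10, 0, 0, 0, 0.7, 15, 0, 0, 0, 0, 20, 0, 0, 0, 0, 0, 0, 0, 6.8, 0, 0, 0, 0, 6.8, 0, 0, 0, 0, 6.8, 0, 0, 0, 0, 6.8, 0, 0, 0, 0, 6.8, 0, 0, 0, 0, 6.8]}}

```text
time_s: 14.97
tool_pos: [0.6287, -0.2787, 0.016]
tool_rot: [-3.133, 0.016, -2.207]
ft_force: [0.7, -0.7, 0.7]
grip_width: -0.0
grasp_force: 0.0
```

Request:
{"name": "arm_command", "arguments": {"increments": [0, 0, 0, 0, 6.8, 0, 0, 0, 0, 6.8, 0, 0, 0, 0, 6.8, 0, 0, 0, 0, 6.8, 0, 0, 0, 0, 6.8, 0, 0, 0, 0, 6.8, 0, 0, 0, 0, 6.8, 0, 0, 0, 0, 6.8, 0, 0, 0, 0, 6.8, 0, 0, 0, 0, 6.8]}}

```text
time_s: 15.8
tool_pos: [0.6287, -0.2786, 0.016]
tool_rot: [3.13, 0.014, 2.889]
ft_force: [-0.1, -0.4, -0.3]
grip_width: -0.0
grasp_force: 0.0
```

Request:
{"name": "arm_command", "arguments": {"increments": [0, 0, 0, 0, 6, 0, 0, 0, 0, 0]}}

```text
time_s: 15.97
tool_pos: [0.6289, -0.2786, 0.0161]
tool_rot: [3.129, 0.013, 2.789]
ft_force: [-0.1, 0.2, -0.8]
grip_width: 0.0001
grasp_force: 0.0
```

```bash
python3 - <<'E'
from h import *
s,M=tilt()
n=np.array([np.cos(np.radians(159)),np.sin(np.radians(159))]);j=wr(34.7,41.1)
for k in(.057,.065,.072):
  q=j-k*n; print(k,q.round(4),np.hypot(*q).round(4),(M.T@np.r_[q-s['tool_pos'][:2],-.003]*1000).round(1))
E
sed -i 's/^O=np.array(\[.6637,-.1496\])\(.*\)$/O=np.array([.6637,-.1496])\1;O=O-.0049*RY/' h.py; grep '^O=' h.py
```

```text
t 15.97 p [ 0.6289 -0.2786  0.0161] rack [ 14.5 132.9] yaw 159.8 F [-0.1  0.2 -0.8] rackF 0.2 -0.2 g 0.0001
[-0.424  0.716  0.283  1.125  0.014 -0.071] inpl -0.012 toolz [ 0.017  0.007 -1.   ] toolx ang 159.8 r 0.6878
0.057 [ 0.6763 -0.2053] 0.7067 [-19.1  85.2   4.3]
0.065 [ 0.6837 -0.2081] 0.7147 [-27.1  85.1   4.4]
0.072 [ 0.6903 -0.2106] 0.7217 [-34.1  85.    4.5]
O=np.array([.6637,-.1496]);A=np.radians(171.1);RX=np.array([np.cos(A),np.sin(A)]);RY=np.array([-RX[1],RX[0]]);O=O-.0049*RY
```

Request:
{"name": "arm_command", "arguments": {"increments": [0, -16, 0, 0, 0, 0, -16, 0, 0, 0, 0, 0, 20, 0, 0, 0, 0, 25, 0, 0, 0, 0, 22, 0, 0, 0, 0, 18, 0, 0, 0, 0, 0, 0, 0]}}

```text
time_s: 16.55
tool_pos: [0.69, -0.2057, 0.018]
tool_rot: [3.128, 0.014, 2.798]
ft_force: [-0.4, 1.0, 0.7]
grip_width: 0.0003
grasp_force: 0.0
```

```bash
python3 - <<'E'
from h import *
s,M=tilt()
n=np.array([np.cos(np.radians(159.8)),np.sin(np.radians(159.8))]);j=wr(34.7,46)
q=j-.057*n; print(rk(q),(M.T@np.r_[q-s['tool_pos'][:2],0]*1000).round(1),(M.T@np.r_[RX,0]).round(3))
E
```

```text
t 16.55 p [ 0.69   -0.2057  0.018 ] rack [-34.6  56.3] yaw 160.3 F [-0.4  1.   0.7] rackF 0.6 -1.0 g 0.0003
[-0.296  0.777  0.405  1.184  0.013  0.047] inpl -0.015 toolz [ 0.018  0.008 -1.   ] toolx ang 160.3 r 0.72
[-21.2  57.2] [13.  -3.4 -0.2] [ 0.982 -0.187 -0.017]
```

Request:
{"name": "arm_command", "arguments": {"increments": [0, 3, -0.6, 0, 0, 0, 3, -0.6, 0, 0, 0, 3, -0.6, 0, 0, 0, 2, -0.4, 0, 0, 0, 2, -0.4, 0, 0, 0, 2, -0.4, 0, 0, 0, 2, -0.4, 0, 0]}}

```text
time_s: 17.13
tool_pos: [0.6739, -0.2088, 0.02]
tool_rot: [3.131, 0.022, 2.79]
ft_force: [4.1, -4.2, 0.4]
grip_width: 0.0001
grasp_force: 2.8
```

Request:
{"name": "arm_command", "arguments": {"increments": [0, 2, -0.4, 0, 0, 0, 2.5, -0.5, 0, 0, 0, 2.5, -0.5, 0, 0, 0, 2.5, -0.5, 0, 0, 0, 2.5, -0.5, 0, 0, 0, 2.5, -0.5, 0, 0, 0, 2.5, -0.5, 0, 0, 0, 2.5, -0.5, 0, 0]}}

```text
time_s: 17.8
tool_pos: [0.659, -0.2101, 0.0232]
tool_rot: [3.135, 0.034, 2.788]
ft_force: [9.2, -12.0, 6.1]
grip_width: 0.0003
grasp_force: 6.6
```

```bash
python3 - <<'E'
from h import *
s,M=tilt();p=s['tool_pos'];save("scene","sc4",(180,150,330,270),5)
E
```

```text
t 17.8 p [ 0.659  -0.2101  0.0232] rack [-4.7 65.4] yaw 159.8 F [  9.2 -12.    6.1] rackF -11.0 10.4 g 0.0003
[-0.311  0.699  0.269  1.107  0.005  0.042] inpl -0.034 toolz [ 0.034 -0.006 -0.999] toolx ang 159.8 r 0.6917
```

View pics/sc4.png

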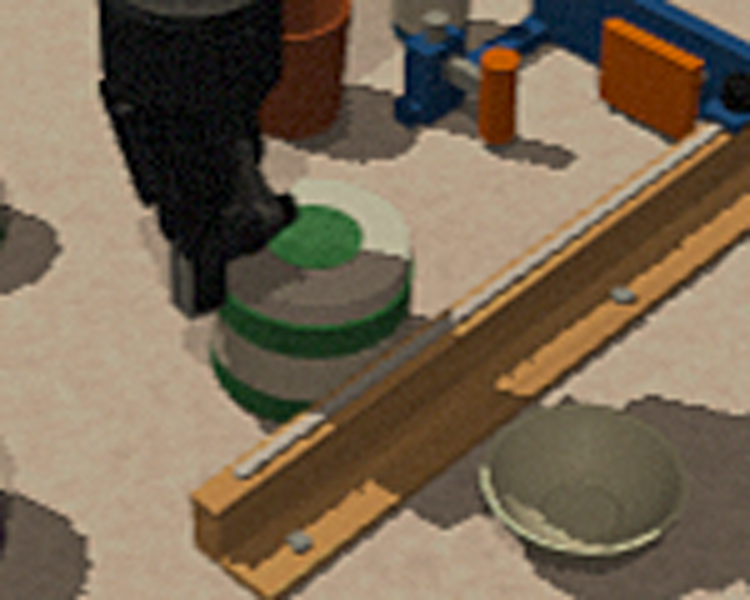

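The jar is moving along the fence, with lid centre about (318,236) and slightly tipped. The 11° face angle is wedging it (10 N sideways) and the contact is high. I'll back off and see whether the tool springs back to the command.

Request:
{"name": "arm_command", "arguments": {"increments": [0, -4, 0, 0, 0, 0, -5, 0, 0, 0, 0, -6, 0, 0, 0, 0, 0, 0, 0, 0]}}

```text
time_s: 18.18
tool_pos: [0.6668, -0.2089, 0.0182]
tool_rot: [3.129, 0.016, 2.791]
ft_force: [-0.2, -0.0, -0.4]
grip_width: 0.0005
grasp_force: 0.0
```

```bash
python3 - <<'E'
from h import *
s,M=tilt();p=s['tool_pos'];n=np.array([np.cos(np.radians(159.8)),np.sin(np.radians(159.8))]);print('expected if no reset',(np.array([.6532,-.2003])-.015*n).round(4))
save("scene","sc5",(180,150,330,270),5)
E
```

```text
t 18.18 p [ 0.6668 -0.2089  0.0182] rack [-12.2  63. ] yaw 159.9 F [-0.2 -0.  -0.4] rackF 0.2 0.1 g 0.0005
[-0.309  0.732  0.32   1.142  0.012  0.041] inpl -0.016 toolz [ 0.019  0.006 -1.   ] toolx ang 159.9 r 0.6987
expected if no reset [ 0.6673 -0.2055]
```

View pics/sc5.png

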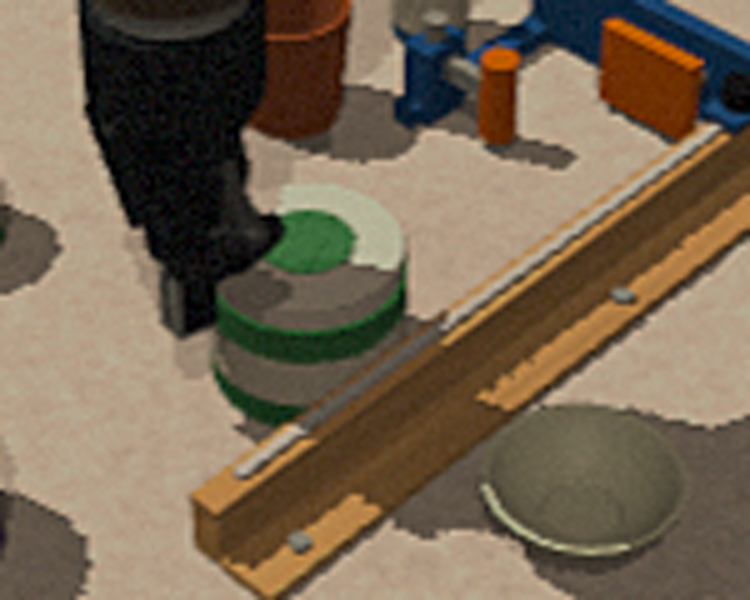

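Free of load, the tool returned to its command, so this is plain compliance. The jar stands again, lid centre (311,243). The contact was too high because the fingers lean slightly. I'll tilt the tips forward by pressing gently against the reach limit up high, since reaching out earlier raised that lean, and use a shallower face angle.

Request:
{"name": "arm_command", "arguments": {"increments": [0, -8, 0, 0, 0, 0, 0, 0, -17, -3, 0, 0, 0, -17, -3, 0, 0, 0, -17, 0, 0, 0, 0, -17, 0, 0, 0, 0, -17, 0, 0, 0, 0, -17, 0, 0, 0, 0, -17, 0, 0, 0, 0, -17, 0, 0, 0, 0, -17, 0]}}

```text
time_s: 19.07
tool_pos: [0.6703, -0.2118, 0.1718]
tool_rot: [3.131, 0.015, 2.896]
ft_force: [0.1, -0.3, -0.3]
grip_width: -0.0002
grasp_force: 0.0
```

Request:
{"name": "arm_command", "arguments": {"increments": [0, 0, 0, -17, 0, 0, -6, 0, 0, 0, 0, -6, 0, 0, 0, 0, -6, 0, 0, 0, 0, -6, 0, 0, 0, 0, -6, 0, 0, 0, 0, 0, 0, 0, 0]}}

```text
time_s: 19.65
tool_pos: [0.7, -0.2194, 0.1879]
tool_rot: [3.131, 0.016, 2.896]
ft_force: [-0.6, 0.6, -0.2]
grip_width: 0.0002
grasp_force: 0.0
```

```bash
python3 - <<'E'
from h import *
tilt()
print('jar scene',rk(px2w("scene",[[180+311/5,150+243/5]],.074)[0]))
E
```

```text
t 19.65 p [ 0.7    -0.2194  0.1879] rack [-46.7  68.2] yaw 166.0 F [-0.6  0.6 -0.2] rackF 0.7 -0.5 g 0.0002
[-0.309  0.75   0.796  1.602  0.012 -0.064] inpl -0.015 toolz [ 0.018  0.007 -1.   ] toolx ang 166.0 r 0.7336
jar scene [46.3 43.8]
```

Request:
{"name": "arm_command", "arguments": {"increments": [0, -6, 0, 0, 0, 0, -6, 0, 0, 0, 0, -6, 0, 0, 0, 0, -6, 0, 0, 0, 0, -6, 0, 0, 0, 0, 0, 0, 0, 0]}}

```text
time_s: 20.15
tool_pos: [0.729, -0.2269, 0.1886]
tool_rot: [3.131, 0.016, 2.896]
ft_force: [0.5, -0.7, 0.4]
grip_width: -0.0003
grasp_force: 0.0
```

```bash
python3 - <<'E'
from h import *
tilt()
E
```

```text
t 20.15 p [ 0.729  -0.2269  0.1886] rack [-76.5  71.2] yaw 165.9 F [ 0.5 -0.7  0.4] rackF -0.6 0.6 g -0.0003
[-0.307  0.849  0.986  1.693  0.012 -0.061] inpl -0.015 toolz [ 0.018  0.006 -1.   ] toolx ang 165.9 r 0.7635
```

Request:
{"name": "arm_command", "arguments": {"increments": [0, -8, 0, 0, 0, 0, -8, 0, 0, 0, 0, -8, 0, 0, 0, 0, -8, 0, 0, 0, 0, -8, 0, 0, 0, 0, -6, 0, 0, 0, 0, -6, 0, 0, 0, 0, 0, 0, 0, 0]}}

```text
time_s: 20.82
tool_pos: [0.7675, -0.236, 0.1846]
tool_rot: [3.132, 0.034, 2.896]
ft_force: [-0.2, 0.3, -0.5]
grip_width: 0.0001
grasp_force: 0.0
```

```bash
python3 - <<'E'
from h import *
tilt()
E
```

```text
t 20.82 p [ 0.7675 -0.236   0.1846] rack [-115.9   74.2] yaw 165.9 F [-0.2  0.3 -0.5] rackF 0.2 -0.3 g 0.0001
[-0.303  0.996  1.273  1.815  0.011 -0.057] inpl -0.034 toolz [ 0.036  0.001 -0.999] toolx ang 165.9 r 0.803
```

Request:
{"name": "arm_command", "arguments": {"increments": [0, 30, 0, 0, 0, 0, 35, 0, 0, 0, 0, 35, 0, 0, 0, 0, 35, 0, 0, 0, 0, 35, 0, 0, 0, 0, 35, 0, 0, 0, 0, 35, 0, 0, 0, 0, 35, 0, 0, 0, 0, 35, 0, 0, 0, 0, 35, 0, 0, 0]}}

```text
time_s: 21.65
tool_pos: [0.4575, -0.1586, 0.1764]
tool_rot: [3.133, 0.036, 2.896]
ft_force: [-0.0, 0.1, 0.5]
grip_width: -0.0001
grasp_force: 0.0
```

Request:
{"name": "arm_command", "arguments": {"increments": [0, 35, 0, 0, 0, 0, 35, 0, 0, 0, 0, 35, 0, 0, 0, 0, 35, 0, 0, 0, 0, 20, 0, 0, 0, 0, 0, 0, 0, 0]}}

```text
time_s: 22.15
tool_pos: [0.2999, -0.1188, 0.1704]
tool_rot: [3.132, 0.033, 2.895]
ft_force: [-0.6, 0.3, 1.0]
grip_width: -0.0001
grasp_force: 0.0
```

```bash
python3 - <<'E'
from h import *
tilt()
E
```

```text
t 22.15 p [ 0.2999 -0.1188  0.1704] rack [364.2  30.7] yaw 165.9 F [-0.6  0.3  1. ] rackF 0.6 -0.2 g -0.0001
[-0.392 -0.13  -0.462  1.208  0.014 -0.145] inpl -0.032 toolz [ 0.034  0.001 -0.999] toolx ang 165.9 r 0.3225
```

Request:
{"name": "arm_command", "arguments": {"increments": [0, 5, -20, 15, 0, 0, 5, -20, 15, 0, 0, 5, -20, 15, 0, 0, 5, -10, 15, 0, 0, 5, 0, 15, 0, 0, 5, 0, 15, 0, 0, 10, 0, 0, 0, 0, 10, 0, 0, 0, 0, 10, 0, 0, 0, 0, 0, 0, 0, 0]}}

```text
time_s: 22.98
tool_pos: [0.2303, -0.1727, 0.0781]
tool_rot: [3.133, 0.033, 2.895]
ft_force: [-0.5, 0.3, 0.1]
grip_width: -0.0002
grasp_force: 0.0
```

```bash
python3 - <<'E'
from h import *
tilt()
E
```

```text
t 22.98 p [ 0.2303 -0.1727  0.0781] rack [424.6  94.7] yaw 165.9 F [-0.5  0.3  0.1] rackF 0.6 -0.2 g -0.0002
[-0.669 -0.106 -0.703  0.947  0.022 -0.422] inpl -0.027 toolz [ 0.034  0.001 -0.999] toolx ang 165.9 r 0.2879
```

Request:
{"name": "arm_command", "arguments": {"increments": [0, 10, 2, 3, 0, 0, 10, 2, 3, 0, 0, 10, 2, 3, 0, 0, 10, 2, 3, 0, 0, 10, 2, 3, 0, 0, 10, 2, 0, 0, 0, 10, 2, 0, 0, 0, 0, 0, 0, 0]}}

```text
time_s: 23.65
tool_pos: [0.1656, -0.1411, 0.0598]
tool_rot: [3.131, 0.031, 2.895]
ft_force: [0.1, -0.6, -0.5]
grip_width: 0.0004
grasp_force: 0.0
```

```bash
python3 - <<'E'
from h import *
tilt()
E
```

```text
t 23.65 p [ 0.1656 -0.1411  0.0598] rack [493.4  73.5] yaw 165.9 F [ 0.1 -0.6 -0.5] rackF -0.2 0.6 g 0.0004
[-0.743 -0.237 -0.857  0.929  0.024 -0.496] inpl -0.022 toolz [ 0.032  0.002 -0.999] toolx ang 165.9 r 0.2176
```

Request:
{"name": "arm_command", "arguments": {"increments": [0, -10, 5, -30, 0, 0, -15, 25, -25, 0, 0, -18, 33, -25, 0, 0, -18, 33, -20, 0, 0, -18, 33, -10, 0, 0, -18, 33, 0, 0, 0, -18, 33, 0, 0, 0, -17, 35, 0, 0, 0, 15, 26, 0, 0, 0, 22, 26, 0, 0]}}

```text
time_s: 24.48
tool_pos: [0.3247, 0.1071, 0.1738]
tool_rot: [3.131, 0.034, 2.895]
ft_force: [1.0, 0.2, 0.2]
grip_width: -0.0
grasp_force: 0.0
```

Request:
{"name": "arm_command", "arguments": {"increments": [0, 23, 26, 0, 6.5, 0, 23, 26, 0, 6.5, 0, 23, 26, 0, 6.5, 0, 22, 27, 0, 0, 0, 16, 31, 0, 0, 0, 16, 31, 0, 0, 0, 16, 31, 0, 0, 0, 16, 31, 0, 0, 0, 16, 31, 0, 0, 0, 0, 0, 0, 6.5]}}

```text
time_s: 25.32
tool_pos: [0.2956, 0.4012, 0.1723]
tool_rot: [3.117, 0.025, 2.498]
ft_force: [0.9, 0.4, -0.0]
grip_width: -0.0002
grasp_force: 0.0
```

```bash
python3 - <<'E'
from h import *
tilt()
E
```

```text
t 25.32 p [0.2956 0.4012 0.1723] rack [ 448.9 -482.3] yaw 143.1 F [ 0.9  0.4 -0. ] rackF -0.8 -0.5 g -0.0002
[ 0.953  0.228 -0.075  1.243 -0.026  1.597] inpl -0.024 toolz [ 0.035  0.005 -0.999] toolx ang 143.1 r 0.4984
```

Request:
{"name": "arm_command", "arguments": {"increments": [0, 30, -6, 0, 0, 0, 30, -6, 0, 0, 0, 30, -6, 0, 0, 0, 30, -6, 0, 0, 0, 30, -6, 0, 0, 0, 30, -6, 0, 0, 0, 0, 0, 0, 7, 0, 0, 0, 0, 7, 0, 0, 0, 0, 7, 0, 0, 0, 0, 7]}}

```text
time_s: 26.15
tool_pos: [0.1293, 0.475, 0.1673]
tool_rot: [3.11, 0.013, 2.002]
ft_force: [0.2, 0.5, 0.4]
grip_width: 0.0002
grasp_force: 0.0
```

Request:
{"name": "arm_command", "arguments": {"increments": [0, 0, 0, 0, 7, 0, 0, 0, 0, 7, 0, 0, 0, 0, 7, 0, 0, 0, 0, 7, 0, 0, 0, 0, 7, 0, 0, 0, 0, 7]}}

```text
time_s: 26.65
tool_pos: [0.1409, 0.4718, 0.1673]
tool_rot: [3.121, -0.011, 1.294]
ft_force: [0.5, -0.3, -0.7]
grip_width: -0.0002
grasp_force: 0.0
```

```bash
python3 - <<'E'
from h import *
tilt()
E
```

```text
t 26.65 p [0.1409 0.4718 0.1673] rack [ 612.6 -528.1] yaw 74.2 F [ 0.5 -0.3 -0.7] rackF -0.6 0.2 g -0.0002
[ 1.294  0.231 -0.085  1.244 -0.02   3.142] inpl -0.011 toolz [ 0.023  0.006 -1.   ] toolx ang 74.2 r 0.4924
```

Request:
{"name": "arm_command", "arguments": {"increments": [0, 0, 0, 0, 7, 0, 0, 0, 0, 7, 0, 0, 0, 0, 7, 0, 0, 0, 0, 7]}}

```text
time_s: 26.98
tool_pos: [0.2506, 0.4154, 0.1677]
tool_rot: [-3.059, -0.001, 0.971]
ft_force: [0.1, 0.4, 0.5]
grip_width: -0.0002
grasp_force: 0.0
```

```bash
python3 - <<'E'
from h import *
tilt()
E
```

```text
t 26.98 p [0.2506 0.4154 0.1677] rack [ 495.6 -489.4] yaw 55.7 F [0.1 0.4 0.5] rackF -0.0 -0.4 g -0.0002
[ 0.97   0.224 -0.095  1.25   0.083  3.141] inpl -0.001 toolz [-0.067  0.048 -0.997] toolx ang 55.7 r 0.4852
```

Request:
{"name": "arm_command", "arguments": {"increments": [0, 0, 0, 0, -6.9, 0, 0, 0, 0, -6.9, 0, 0, 0, 0, -6.9, 0, 0, 0, 0, -6.9, 0, 0, 0, 0, -6.9, 0, 0, 0, 0, -6.9, 0, 0, 0, 0, -6.9, 0, 0, 0, 0, -6.9, 0, 0, 0, 0, -6.9, 0, 0, 0, 0, -6.9]}}

```text
time_s: 27.82
tool_pos: [0.2494, 0.4156, 0.1675]
tool_rot: [-3.113, -0.077, 2.184]
ft_force: [-0.6, 0.6, -0.1]
grip_width: 0.0002
grasp_force: 0.0
```

Request:
{"name": "arm_command", "arguments": {"increments": [0, 0, 0, 0, -6.9, 0, 0, 0, 0, -6.9, 0, 0, 0, 0, -6.9, 0, 0, 0, 0, -6.9, 0, 0, 0, 0, -6.9, 0, 0, 0, 0, -6.8, 0, 0, 0, 0, 0]}}

```text
time_s: 28.4
tool_pos: [0.2494, 0.4155, 0.1675]
tool_rot: [3.113, -0.076, 2.902]
ft_force: [0.4, -0.4, 0.5]
grip_width: -0.0003
grasp_force: 0.0
```

```bash
python3 - <<'E'
from h import *
s,M=tilt()
j=wr(49,46);n=M[:2,0]/np.hypot(*M[:2,0])
q=j-.074*n;print(q,np.hypot(*q),rk(q))
print('above',(M.T@(np.r_[q,.14]-s['tool_pos'])*1000).round(1),'RX in tool',(M.T@np.r_[RX,0]).round(3),'down',(M.T@[0,0,-1.]).round(3))
E
```

```text
t 28.4 p [0.2494 0.4155 0.1675] rack [ 496.7 -489.3] yaw 166.3 F [ 0.4 -0.4  0.5] rackF -0.5 0.3 g -0.0003
[ 0.973  0.224 -0.096  1.25   0.081  1.214] inpl -0.001 toolz [-0.067  0.046 -0.997] toolx ang 166.3 r 0.4847
[ 0.6808263  -0.20014914] 0.709636620620827 [-24.7  52.2]
above [-565.4 -495.4  -29.9] RX in tool [ 0.994 -0.086  0.073] down [-0.076 -0.029  0.997]
```

Request:
{"name": "arm_command", "arguments": {"increments": [0, -20, -18, -1, 0, 0, -26, -23, -1, 0, 0, -26, -23, -1, 0, 0, -26, -23, -1, 0, 0, -26, -23, -1, 0, 0, -26, -23, -1, 0, 0, -26, -23, -2, 0, 0, -26, -23, -2, 0, 0, -26, -23, -2, 0, 0, -26, -23, -2, 0]}}

```text
time_s: 29.23
tool_pos: [0.443, 0.1344, 0.1558]
tool_rot: [3.113, -0.076, 2.897]
ft_force: [-0.3, 0.7, -0.4]
grip_width: 0.0005
grasp_force: 0.0
```

Request:
{"name": "arm_command", "arguments": {"increments": [0, -26, -23, -2, 0, 0, -26, -23, -2, 0, 0, -26, -23, -2, 0, 0, -26, -23, -2, 0, 0, -26, -23, -1, 0, 0, -26, -23, -1, 0, 0, -26, -23, -1, 0, 0, -26, -23, -1, 0, 0, -26, -23, -1, 0, 0, -26, -23, -1, 0]}}

```text
time_s: 30.07
tool_pos: [0.6402, -0.1514, 0.143]
tool_rot: [3.113, -0.076, 2.897]
ft_force: [0.9, -0.0, 0.2]
grip_width: -0.0004
grasp_force: 0.0
```

Request:
{"name": "arm_command", "arguments": {"increments": [0, -26, -23, -1, 0, 0, -20, -15, -1, 0, 0, 0, 0, 0, 0]}}

```text
time_s: 30.32
tool_pos: [0.6762, -0.2025, 0.137]
tool_rot: [3.114, -0.078, 2.893]
ft_force: [-1.1, -0.2, -0.3]
grip_width: -0.0001
grasp_force: 0.0
```

```bash
python3 - <<'E'
from h import *
s,M=tilt()
q=np.array([.6808,-.2001]);d=(M.T@(np.r_[q,.026]-s['tool_pos'])*1000).round(1);print(d)
# jar position from top image: green lid disc centroid
im=np.array(eyes.get_image("scene"));hsv=cv2.cvtColor(im,cv2.COLOR_RGB2HSV);m=cv2.inRange(hsv,(45,90,30),(85,255,255));
k,_,stt,c=cv2.connectedComponentsWithStats(m)
for i in range(1,k):
  if stt[i,4]>15: print(stt[i],c[i],rk(px2w("scene",[c[i]],.074)[0]))
E
```

```text
t 30.32 p [ 0.6762 -0.2025  0.137 ] rack [-20.5  55.2] yaw 165.7 F [-1.1 -0.2 -0.3] rackF 1.0 0.3 g -0.0001
[-0.302  0.787  0.731  1.594  0.023 -0.053] inpl 0.079 toolz [-0.068  0.045 -0.997] toolx ang 165.7 r 0.7058
[-12.5   0.5 110.4]
[158 177  13   7  74] [164.22972973 179.91891892] [-32.3 224.1]
[152 183  27  14 118] [165.76271186 191.96610169] [-57.5 185.9]
[232 192  19  12 178] [240.88202247 197.7247191 ] [46.4 48. ]
[154 197  27   9  70] [167.42857143 202.54285714] [-77.8 153.8]
[222 203  39  20 252] [241.38492063 216.01190476] [4.1 4.3]
[223 224  17  11  56] [230.71428571 230.26785714] [-42.2 -10.5]
```

```bash
cat >> h.py <<'E'
def disc(im):
    m=cv2.inRange(cv2.cvtColor(im,cv2.COLOR_RGB2HSV),(45,90,30),(85,255,255)); k,_,t,c=cv2.connectedComponentsWithStats(m)
    for i in range(1,k):
        if t[i,4]>60 and c[i][0]>190 and t[i,1]<203 and t[i,2]<24: print(t[i],c[i].round(1),rk(px2w("scene",[c[i]],.074)[0]))
E
python3 - <<'E'
from h import *
for f in("sc2","sc3","sc5"): print(f);disc(np.load(f'pics/{f}.npy'))
E
```

```text
sc2
[215 194  19  13 197] [223.9 200.1] [14.3 69.7]
sc3
[226 195  20  13 193] [235.6 200.6] [31.2 49.5]
sc5
[232 192  19  13 168] [241.6 198.1] [46.5 46. ]
```

Request:
{"name": "arm_command", "arguments": {"increments": [0, -6, 0, 15, 0, 0, -6, 0, 15, 0, 0, 0, 0, 20, 0, 0, 0, 0, 20, 0, 0, 0, 0, 20, 0, 0, 0, 0, 18, 0, 0, 0, 0, 0, 0]}}

```text
time_s: 30.95
tool_pos: [0.6751, -0.193, 0.0268]
tool_rot: [3.113, -0.086, 2.901]
ft_force: [-0.6, 0.1, -0.7]
grip_width: 0.0001
grasp_force: 0.0
```

```bash
python3 - <<'E'
from h import *
s,M=tilt()
print('RX in tool',(M.T@np.r_[RX,0]).round(3))
E
```

```text
t 30.95 p [ 0.6751 -0.193   0.0268] rack [-18.  46.] yaw 166.2 F [-0.6  0.1 -0.7] rackF 0.6 -0.0 g 0.0001
[-0.29   0.831  0.53   1.357  0.025 -0.05 ] inpl 0.088 toolz [-0.077  0.049 -0.996] toolx ang 166.2 r 0.7022
RX in tool [ 0.993 -0.088  0.083]
```

Request:
{"name": "arm_command", "arguments": {"increments": [0, 2, -2.5, 0.2, 0, 0, 2, -2.5, 0.2, 0, 0, 2, -0.2, 0.2, 0, 0, 2, -0.2, 0.2, 0, 0, 2, -0.2, 0.2, 0, 0, 2, -0.2, 0.2, 0, 0, 2, -0.2, 0.2, 0, 0, 2, -0.2, 0.2, 0]}}

```text
time_s: 31.62
tool_pos: [0.6619, -0.1977, 0.0318]
tool_rot: [3.113, -0.076, 2.901]
ft_force: [0.2, -1.3, 0.1]
grip_width: 0.0003
grasp_force: 0.0
```

Request:
{"name": "arm_command", "arguments": {"increments": [0, 2, -0.2, 0.2, 0, 0, 2, -0.2, 0.2, 0, 0, 2, -0.2, 0.2, 0, 0, 2, -0.2, 0.2, 0, 0, 2, -0.2, 0.2, 0, 0, 2, -0.2, 0.2, 0]}}

```text
time_s: 32.12
tool_pos: [0.6511, -0.1968, 0.032]
tool_rot: [3.114, -0.073, 2.9]
ft_force: [5.1, -3.3, 2.8]
grip_width: 0.0002
grasp_force: 2.8
```

```bash
python3 - <<'E'
from h import *
s,M=tilt();im=np.array(eyes.get_image("scene"));np.save('pics/a1.npy',im);disc(im)
E
```

```text
t 32.12 p [ 0.6511 -0.1968  0.032 ] rack [ 5.1 53.5] yaw 166.2 F [ 5.1 -3.3  2.8] rackF -5.5 2.5 g 0.0002
[-0.305  0.767  0.42   1.299  0.023 -0.064] inpl 0.075 toolz [-0.064  0.044 -0.997] toolx ang 166.2 r 0.6802
[236 190  18  12 163] [244.4 196. ] [56.2 46.6]
```

Request:
{"name": "arm_command", "arguments": {"increments": [0, 2.5, -0.2, 0.3, 0, 0, 3, -0.2, 0.3, 0, 0, 3, -0.3, 0.3, 0, 0, 3, -0.2, 0.3, 0, 0, 3, -0.3, 0.3, 0, 0, 3, -0.2, 0.3, 0, 0, 3, -0.3, 0.3, 0, 0, 3, -0.2, 0.3, 0, 0, 3, -0.3, 0.3, 0, 0, 3, -0.2, 0.3, 0]}}

```text
time_s: 33.0
tool_pos: [0.6273, -0.1965, 0.0354]
tool_rot: [3.119, -0.059, 2.898]
ft_force: [10.9, -11.9, 9.9]
grip_width: -0.0001
grasp_force: 7.1
```

```bash
python3 - <<'E'
from h import *
s,M=tilt();im=np.array(eyes.get_image("scene"));np.save('pics/a2.npy',im);disc(im)
E
```

```text
t 33.0 p [ 0.6273 -0.1965  0.0354] rack [28.7 56.9] yaw 166.1 F [ 10.9 -11.9   9.9] rackF -12.6 10.0 g -0.0001
[-0.313  0.704  0.311  1.238  0.018 -0.07 ] inpl 0.061 toolz [-0.052  0.036 -0.998] toolx ang 166.1 r 0.6573
[243 185  18  12 173] [251.5 190.8] [80.8 47.8]
```

Request:
{"name": "arm_command", "arguments": {"increments": [0, -3, -2, -2, 0, 0, -3, -2, -2, 0, 0, -2, -1, 0, 0, 0, 0, 0, 0, 0]}}

```text
time_s: 33.38
tool_pos: [0.627, -0.1979, 0.0327]
tool_rot: [3.113, -0.078, 2.901]
ft_force: [3.0, -1.2, 0.7]
grip_width: -0.0003
grasp_force: 1.5
```

```bash
python3 - <<'E'
from h import *
s,M=tilt();im=np.array(eyes.get_image("scene"));np.save('pics/a3.npy',im);disc(im)
E
```

```text
t 33.38 p [ 0.627  -0.1979  0.0327] rack [28.8 58.3] yaw 166.2 F [ 3.  -1.2  0.7] rackF -3.2 0.8 g -0.0003
[-0.317  0.724  0.34   1.267  0.023 -0.076] inpl 0.08 toolz [-0.069  0.047 -0.997] toolx ang 166.2 r 0.6575
[242 186  18  11 162] [250.8 191. ] [79.  48.5]
```

Request:
{"name": "arm_command", "arguments": {"increments": [0, -4, 3, 0, -1.5, 0, -2, 3, 0, -1.5, 0, 0, 1, 0, 0, 0, 2, -0.1, 0.2, 0, 0, 2, -0.1, 0.2, 0, 0, 2, -0.1, 0.2, 0, 0, 2, -0.1, 0.2, 0, 0, 2, -0.1, 0.2, 0, 0, 2, -0.1, 0.2, 0]}}

```text
time_s: 34.18
tool_pos: [0.6237, -0.1912, 0.0339]
tool_rot: [3.109, -0.072, 2.953]
ft_force: [3.2, -1.0, 0.7]
grip_width: -0.0
grasp_force: 1.8
```

```bash
python3 - <<'E'
from h import *
s,M=tilt();im=np.array(eyes.get_image("scene"));np.save('pics/a4.npy',im);disc(im);print((M.T@np.r_[RX,0]).round(3))
E
```

```text
t 34.18 p [ 0.6237 -0.1912  0.0339] rack [33.  52.2] yaw 169.2 F [ 3.2 -1.   0.7] rackF -3.3 0.5 g -0.0
[-0.31   0.709  0.315  1.253  0.023 -0.121] inpl 0.076 toolz [-0.065  0.045 -0.997] toolx ang 169.2 r 0.6524
[244 185  18  11 149] [252.9 190.3] [84.1 46.8]
[ 0.997 -0.035  0.071]
```

Request:
{"name": "arm_command", "arguments": {"increments": [0, 3, -0.1, 0.2, 0, 0, 3, -0.1, 0.2, 0, 0, 3, -0.2, 0.2, 0, 0, 3, -0.1, 0.2, 0, 0, 3, -0.2, 0.2, 0, 0, 3, -0.1, 0.2, 0, 0, 3, -0.2, 0.2, 0, 0, 3, -0.1, 0.2, 0]}}

```text
time_s: 34.9
tool_pos: [0.5988, -0.1874, 0.0333]
tool_rot: [3.109, -0.075, 2.953]
ft_force: [3.4, -1.8, -0.0]
grip_width: -0.0001
grasp_force: 1.8
```

```bash
python3 - <<'E'
from h import *
s,M=tilt();im=np.array(eyes.get_image("scene"));np.save('pics/a5.npy',im);disc(im)
E
```

```text
t 34.9 p [ 0.5988 -0.1874  0.0333] rack [58.3 52.3] yaw 169.2 F [ 3.4 -1.8 -0. ] rackF -3.6 1.2 g -0.0001
[-0.316  0.663  0.227  1.214  0.023 -0.127] inpl 0.078 toolz [-0.067  0.046 -0.997] toolx ang 169.2 r 0.6275
[251 180  18  11 146] [260.3 185.4] [109.4  46.9]
```

Request:
{"name": "arm_command", "arguments": {"increments": [0, 3, -0.1, 0.2, 0, 0, 3, -0.1, 0.2, 0, 0, 3, -0.2, 0.2, 0, 0, 3, -0.1, 0.2, 0, 0, 3, -0.2, 0.2, 0, 0, 3, -0.1, 0.2, 0, 0, 3, -0.2, 0.2, 0, 0, 3, -0.1, 0.2, 0, 0, 3, -0.1, 0.2, 0, 0, 3, -0.1, 0.2, 0]}}

```text
time_s: 35.78
tool_pos: [0.5694, -0.1833, 0.0337]
tool_rot: [3.11, -0.074, 2.953]
ft_force: [4.2, -1.2, 1.2]
grip_width: -0.0002
grasp_force: 2.2
```

Request:
{"name": "arm_command", "arguments": {"increments": [0, 3, -0.1, 0.2, 0, 0, 3, -0.1, 0.2, 0, 0, 3, -0.2, 0.2, 0, 0, 3, -0.1, 0.2, 0, 0, 3, -0.2, 0.2, 0, 0, 3, -0.1, 0.2, 0, 0, 3, -0.2, 0.2, 0, 0, 3, -0.1, 0.2, 0, 0, 3, -0.1, 0.2, 0, 0, 3, -0.1, 0.2, 0]}}

```text
time_s: 36.62
tool_pos: [0.5445, -0.1825, 0.0368]
tool_rot: [3.115, -0.063, 2.952]
ft_force: [9.0, -8.4, 8.8]
grip_width: -0.0002
grasp_force: 5.8
```

```bash
python3 - <<'E'
from h import *
s,M=tilt();im=np.array(eyes.get_image("scene"));np.save('pics/a6.npy',im);disc(im)
E
```

```text
t 36.62 p [ 0.5445 -0.1825  0.0368] rack [112.7  55.8] yaw 169.1 F [ 9.  -8.4  8.8] rackF -10.2 6.9 g -0.0002
[-0.334  0.551  0.038  1.123  0.018 -0.144] inpl 0.066 toolz [-0.056  0.038 -0.998] toolx ang 169.1 r 0.5743
[267 170  18  11 148] [275.9 174.9] [164.7  47.5]
[256 197  18  14  72] [264.  205.1] [63.9 -6.5]
```

Request:
{"name": "arm_command", "arguments": {"increments": [0, -3, -2, -1, 0, 0, -4, 0, -1, 0, 0, -3, 2, 0, 0, 0, 0, 2, 0, 0]}}

```text
time_s: 37.0
tool_pos: [0.5484, -0.1777, 0.0339]
tool_rot: [3.108, -0.079, 2.953]
ft_force: [0.7, 0.3, 0.0]
grip_width: 0.0002
grasp_force: 0.0
```

```bash
python3 - <<'E'
from h import *
s,M=tilt();im=np.array(eyes.get_image("scene"));np.save('pics/a7.npy',im);disc(im)
print('nub scene: orange comps')
m=cv2.inRange(cv2.cvtColor(im,cv2.COLOR_RGB2HSV),(5,180,90),(18,255,255));k,_,t,c=cv2.connectedComponentsWithStats(m)
for i in range(1,k):
  if t[i,4]>20: print(t[i],c[i].round(1))
E
```

```text
t 37.0 p [ 0.5484 -0.1777  0.0339] rack [109.5  50.5] yaw 169.2 F [0.7 0.3 0. ] rackF -0.6 -0.5 g 0.0002
[-0.326  0.572  0.064  1.145  0.022 -0.138] inpl 0.083 toolz [-0.071  0.047 -0.996] toolx ang 169.2 r 0.5765
[266 171  18  11 134] [275.3 175.9] [160.7  45.6]
nub scene: orange comps
[ 126   62   83   40 1758] [167.4  81.6]
[225 151  12   7  22] [229.5 155. ]
[300 154  21  24 316] [309.2 165.2]
[276 160   8   4  27] [279.9 161.4]
[157 278  26  16 326] [168.9 285. ]
[152 298  15  13 152] [159.2 304. ]
```

Request:
{"name": "arm_command", "arguments": {"increments": [0, -4, 0, 3, -2, 0.47, -3, 2, 3, 0, 0.47, 0, 2.5, 0, 0, 0.47, 0, 0, 0, 0, 0.47, 0, 0, 0, 0, 0.47, 0, 0, 0, 0]}}

```text
time_s: 37.55
tool_pos: [0.5568, -0.1749, 0.0286]
tool_rot: [3.107, -0.074, 2.988]
ft_force: [-0.6, -0.7, -0.8]
grip_width: 0.0398
grasp_force: 0.0
```

```bash
python3 - <<'E'
from h import *
s,M=tilt();print((M.T@np.r_[RX,0]).round(3))
E
```

```text
t 37.55 p [ 0.5568 -0.1749  0.0286] rack [101.7  46.4] yaw 171.2 F [-0.6 -0.7 -0.8] rackF 0.5 0.8 g 0.0398
[-0.317  0.586  0.075  1.138  0.023 -0.163] inpl 0.079 toolz [-0.068  0.046 -0.997] toolx ang 171.2 r 0.5836
[ 0.997 -0.001  0.074]
```

Request:
{"name": "arm_command", "arguments": {"increments": [0.47, 2.5, 0, 0.2, 0, 0.47, 2.5, 0, 0.2, 0, 0.47, 2.5, 0, 0.2, 0, 0.47, 2, 0, 0.15, 0, 0.47, 2, 0, 0.15, 0, 0.47, 2, 0, 0.15, 0, 0.47, 2, 0, 0.15, 0, 0.47, 2, 0, 0.15, 0]}}

```text
time_s: 38.22
tool_pos: [0.5414, -0.173, 0.0293]
tool_rot: [3.107, -0.07, 2.988]
ft_force: [3.8, -1.0, 0.9]
grip_width: 0.0401
grasp_force: 1.6
```

```bash
python3 - <<'E'
from h import *
s,M=tilt();im=np.array(eyes.get_image("scene"));np.save('pics/a8.npy',im);disc(im)
E
```

```text
t 38.22 p [ 0.5414 -0.173   0.0293] rack [117.3  46.9] yaw 171.2 F [ 3.8 -1.   0.9] rackF -3.9 0.4 g 0.0401
[-0.322  0.555  0.022  1.112  0.022 -0.169] inpl 0.075 toolz [-0.064  0.045 -0.997] toolx ang 171.2 r 0.5683
```

Request:
{"name": "arm_command", "arguments": {"increments": [0.47, 2.5, 0.2, 0.2, 0, 0.47, 2.5, 0.2, 0.2, 0, 0.47, 2.5, 0.2, 0.2, 0, 0.47, 2.5, 0.2, 0.2, 0, 0.47, 2.5, 0.2, 0.2, 0, 0.47, 2.5, 0, 0.2, 0]}}

```text
time_s: 38.77
tool_pos: [0.5285, -0.1709, 0.0304]
tool_rot: [3.109, -0.066, 2.988]
ft_force: [6.2, -4.2, 3.9]
grip_width: 0.0395
grasp_force: 3.4
```

```bash
sed -i 's/t\[i,4\]>60 and c\[i\]\[0\]>190/t[i,4]>30 and c[i][0]>200/' h.py; python3 - <<'E'
from h import *
disc(np.load('pics/a8.npy'))
s,M=tilt();im=np.array(eyes.get_image("scene"));np.save('pics/a9.npy',im);disc(im)
E
```

```text
[257 199  17  11  60] [264.4 205.4] [63.7 -7.9]
t 38.77 p [ 0.5285 -0.1709  0.0304] rack [130.3  46.8] yaw 171.2 F [ 6.2 -4.2  3.9] rackF -6.8 3.2 g 0.0395
[-0.325  0.528 -0.022  1.091  0.021 -0.171] inpl 0.07 toolz [-0.06   0.042 -0.997] toolx ang 171.2 r 0.5554
[260 196  18  12  64] [267.7 202.7] [75.5 -7. ]
```

Request:
{"name": "arm_command", "arguments": {"increments": [0.47, 2.5, -0.4, 0, 0, 0.47, 2.5, -0.3, 0, 0, 0.47, 2.5, 0, 0.1, 0, 0.47, 2.5, 0, 0.1, 0, 0.47, 2.5, 0, 0.1, 0]}}

```text
time_s: 39.23
tool_pos: [0.5146, -0.1687, 0.0302]
tool_rot: [3.108, -0.069, 2.988]
ft_force: [4.9, -2.3, 2.3]
grip_width: 0.0402
grasp_force: 2.6
```

Request:
{"name": "arm_command", "arguments": {"increments": [0.47, 2, 0, 0.1, 0, 0.47, 2, 0, 0.1, 0, 0.47, 2, 0, 0.1, 0]}}

```text
time_s: 39.48
tool_pos: [0.5087, -0.1678, 0.0304]
tool_rot: [3.108, -0.069, 2.988]
ft_force: [4.6, -1.8, 1.6]
grip_width: 0.0401
grasp_force: 2.6
```

```bash
python3 - <<'E'
from h import *
s,M=tilt();im=np.array(eyes.get_image("top"));np.save('pics/b1.npy',im)
m=cv2.inRange(cv2.cvtColor(im,cv2.COLOR_RGB2HSV),(5,150,90),(18,255,255));k,_,t,c=cv2.connectedComponentsWithStats(m)
for i in range(1,k):
  if t[i,4]>8 and t[i,4]<500: print(t[i],c[i].round(1),rk(px2w("top",[c[i]],.056)[0]))
E
```

```text
t 39.48 p [ 0.5087 -0.1678  0.0304] rack [150.3  46.8] yaw 171.2 F [ 4.6 -1.8  1.6] rackF -4.8 1.0 g 0.0401
[-0.332  0.496 -0.077  1.071  0.021 -0.178] inpl 0.074 toolz [-0.063  0.044 -0.997] toolx ang 171.2 r 0.5357
[255  61  10  10  77] [259.9  65.6] [-203.9    5.7]
[259  75  18  19 225] [266.9  83. ] [-163.5   28. ]
[307 224  26  27 167] [313.  239.1] [188.9 181.3]
```

Request:
{"name": "arm_command", "arguments": {"increments": [0.47, 2, 0, 0.1, 0, 0.47, 2, 0, 0.1, 0, 0.47, 2, 0, 0.1, 0, 0.47, 2, 0, 0.1, 0, 0.47, 2, 0, 0.1, 0]}}

```text
time_s: 39.95
tool_pos: [0.5002, -0.1664, 0.0309]
tool_rot: [3.108, -0.066, 2.988]
ft_force: [9.1, -2.3, 4.6]
grip_width: 0.0403
grasp_force: 4.4
```

Request:
{"name": "arm_command", "arguments": {"increments": [0.47, 2, 0, 0.1, 0, 0.47, 2, 0, 0.1, 0, 0.47, 2, 0, 0.1, 0, 0.47, 2, 0, 0.1, 0]}}

```text
time_s: 40.28
tool_pos: [0.4955, -0.1657, 0.0327]
tool_rot: [3.108, -0.06, 2.988]
ft_force: [9.4, -1.2, 5.8]
grip_width: 0.0398
grasp_force: 4.9
```

Request:
{"name": "arm_command", "arguments": {"increments": [0.47, 2, 0, -0.4, 0, 0.47, 2, 0, -0.4, 0, 0.47, 2, 0, -0.4, 0, 0.47, 2, 0, -0.2, 0]}}

```text
time_s: 40.62
tool_pos: [0.4878, -0.1645, 0.0348]
tool_rot: [3.108, -0.06, 2.988]
ft_force: [11.6, -2.3, 6.5]
grip_width: 0.0401
grasp_force: 5.3
```

```bash
python3 - <<'E'
from h import *
tilt()
E
```

```text
t 40.62 p [ 0.4878 -0.1645  0.0348] rack [171.4  46.9] yaw 171.2 F [11.6 -2.3  6.5] rackF -11.8 0.4 g 0.0401
[-0.34   0.449 -0.143  1.044  0.022 -0.186] inpl 0.065 toolz [-0.054  0.043 -0.998] toolx ang 171.2 r 0.5148
```

Request:
{"name": "arm_command", "arguments": {"increments": [0.47, 2, 0, -0.2, 0, 0.47, 2, 0, -0.2, 0, 0.47, 2, 0, -0.2, 0]}}

```text
time_s: 40.87
tool_pos: [0.4823, -0.1637, 0.036]
tool_rot: [3.108, -0.059, 2.989]
ft_force: [11.0, -1.3, 8.5]
grip_width: 0.0406
grasp_force: 5.7
```

Request:
{"name": "arm_command", "arguments": {"increments": [0.47, 2, 0, -0.1, 0, 0.47, 2, 0, -0.1, 0, 0.47, 2, 0, -0.1, 0]}}

```text
time_s: 41.12
tool_pos: [0.4768, -0.1629, 0.037]
tool_rot: [3.108, -0.058, 2.988]
ft_force: [11.5, -2.4, 7.9]
grip_width: 0.0402
grasp_force: 5.8
```

```bash
python3 - <<'E'
from h import *
tilt()
E
```

```text
t 41.12 p [ 0.4768 -0.1629  0.037 ] rack [182.6  47. ] yaw 171.2 F [11.5 -2.4  7.9] rackF -11.7 0.6 g 0.0402
[-0.344  0.426 -0.173  1.035  0.022 -0.191] inpl 0.063 toolz [-0.052  0.042 -0.998] toolx ang 171.2 r 0.5039
```

Request:
{"name": "arm_command", "arguments": {"increments": [0.47, 1.5, 0, -0.1, 0, 0.47, 1.5, 0, -0.1, 0, 0.47, 1.5, 0, -0.1, 0]}}

```text
time_s: 41.37
tool_pos: [0.4731, -0.1624, 0.0379]
tool_rot: [3.108, -0.057, 2.989]
ft_force: [12.2, -2.0, 8.9]
grip_width: 0.0403
grasp_force: 6.1
```

Request:
{"name": "arm_command", "arguments": {"increments": [0.47, 1.5, 0, 0, 0, 0.47, 1.5, 0, 0, 0, 0.47, 1.5, 0, 0, 0]}}

```text
time_s: 41.62
tool_pos: [0.471, -0.1622, 0.0393]
tool_rot: [3.108, -0.052, 2.989]
ft_force: [16.0, -2.4, 13.0]
grip_width: 0.04
grasp_force: 8.3
```

Request:
{"name": "arm_command", "arguments": {"increments": [0.47, 1.5, 0, 0, 0, 0.47, 1.5, 0, 0, 0, 0.47, 1.5, 0, 0, 0]}}

```text
time_s: 41.87
tool_pos: [0.4691, -0.162, 0.0409]
tool_rot: [3.108, -0.047, 2.989]
ft_force: [17.9, -1.6, 17.0]
grip_width: 0.0405
grasp_force: 9.7
```

```bash
python3 - <<'E'
from h import *
tilt()
im=np.array(eyes.get_image("scene"));np.save('pics/d1.npy',im)
for f in("a7","d1"):
  i2=np.load(f'pics/{f}.npy');m=cv2.inRange(cv2.cvtColor(i2,cv2.COLOR_RGB2HSV),(5,150,60),(18,255,255));k,_,t,c=cv2.connectedComponentsWithStats(m)
  print(f,[(t[i].tolist(),c[i].round(1).tolist()) for i in range(1,k) if t[i,4]>8 and 250<c[i][0]<340 and 140<c[i][1]<200])
# right/top edge of the cushion: max over (u,v) of orange near plate
E
```

```text
t 41.87 p [ 0.4691 -0.162   0.0409] rack [190.4  47.2] yaw 171.2 F [17.9 -1.6 17. ] rackF -17.9 -1.1 g 0.0405
[-0.349  0.4   -0.202  1.021  0.024 -0.196] inpl 0.053 toolz [-0.041  0.04  -0.998] toolx ang 171.2 r 0.4962
a7 [([300, 154, 21, 24, 340], [309.5, 165.4]), ([276, 160, 8, 6, 36], [280.0, 162.0])]
d1 [([304, 154, 17, 24, 148], [314.5, 166.9]), ([273, 168, 2, 8, 12], [273.4, 171.2])]
```

```bash
python3 - <<'E'
from h import *
a=np.load('pics/a7.npy').astype(np.float32);b=np.load('pics/d1.npy').astype(np.float32)
# expected image shift of plate per mm
P=lambda x:w2px("scene",[[*wr(x,50),.04]])[0]
print('px/mm',(P(300)-P(290))/10)
for v in(168,172,175):
  print(v,'a',a[v,306:324,0].astype(int),a[v,306:324,2].astype(int)); print(v,'b',b[v,306:324,0].astype(int),b[v,306:324,2].astype(int))
o=cv2.inRange(cv2.cvtColor(np.load('pics/a7.npy'),cv2.COLOR_RGB2HSV),(5,150,60),(18,255,255))
t=np.load('pics/a7.npy')[158:182,306:326];
g=cv2.cvtColor(np.load('pics/d1.npy'),cv2.COLOR_RGB2GRAY).astype(np.float32);h=cv2.cvtColor(np.load('pics/a7.npy'),cv2.COLOR_RGB2GRAY).astype(np.float32)
print(cv2.phaseCorrelate(h[156:184,312:326].copy(),g[156:184,312:326].copy()))
E
```

```text
px/mm [ 0.23797845 -0.16148557]
168 a [106 110 106 109 106 104 109 105 110 100 110 106  94  74  29   0  22  18] [ 0  5  0  1  0  0  5  0  0  0  0  7  0 20 38 40 56 53]
168 b [100  94  99  90  79  62  81 110 108 107 111  99  88  73  25   9  15  19] [75 69 75 68 59 56 32  0  0  1  7  0  0 18 35 45 53 54]
172 a [120 109 109 107 102 111 105 102 106 110 111  98  96  80   5  15  24  33] [ 11   0   0   0   0  11   0   0   0   5   0   0   0  40  62  77  99 110]
172 b [ 91  88  73  49  24  55 104 110 102 102 106  98  91  72   2   0  30  29] [ 72  65  59  48  28   6   2   8   0   0   0   4   0  31  58  69 100 105]
175 a [191 164  90  63  71  94 107 109 105 106 101  86  89 153 192 198 202 170] [142 129  77  58  36   5  13   0   0   0   0   0  14  77 102 131 162 140]
175 b [ 20  29  13  21  28  80 111 105 105 103 103  88  84 145 192 195 202 165] [ 22  30  17  21  18  15   7   0   0   0   0   0   5  72 103 128 163 137]
((0.6766564805813298, -0.2587141135456683), 0.7520441034105089)
```

```bash
python3 - <<'E'
from h import *
th=np.linspace(0,2*np.pi,361)
for jx in(225,230,235,240,245,250):
  c=wr(jx,46);o=[]
  Q=np.vstack([np.c_[c[0]+r*np.cos(th),c[1]+r*np.sin(th),np.full(361,z)] for z in np.r_[np.arange(0,.0601,.002)] for r in(.046,)])
  q=w2px("scene",Q)
  L=np.vstack([np.c_[c[0]+.0445*np.cos(th),c[1]+.0445*np.sin(th),np.full(361,.074)]]);l=w2px("scene",L)
  print(jx,[q[abs(q[:,1]-v)<.6][:,0].max().round(1) for v in(168,172,175)],'lid top v',l[:,1].min().round(1),'lid right',l[:,0].max().round(1))
g=np.load('pics/d1.npy')
for u in (284,290,296): print(u,[tuple(map(int,g[v,u])) for v in range(132,160,2)])
print([tuple(map(int,g[158,u])) for u in range(300,318)])
E
```

```text
225 [np.float64(310.4), np.float64(310.5), np.float64(310.2)] lid top v 154.2 lid right 310.5
230 [np.float64(311.8), np.float64(311.7), np.float64(311.4)] lid top v 153.4 lid right 311.8
235 [np.float64(313.1), np.float64(312.8), np.float64(312.5)] lid top v 152.6 lid right 313.0
240 [np.float64(314.3), np.float64(314.0), np.float64(313.6)] lid top v 151.8 lid right 314.2
245 [np.float64(315.5), np.float64(315.1), np.float64(314.8)] lid top v 151.0 lid right 315.5
250 [np.float64(316.7), np.float64(316.2), np.float64(315.9)] lid top v 150.2 lid right 316.7
284 [(0, 3, 0), (6, 0, 5), (24, 22, 17), (9, 14, 6), (19, 18, 14), (0, 0, 0), (0, 12, 12), (18, 13, 16), (13, 11, 16), (13, 10, 4), (5, 1, 0), (5, 0, 0), (142, 126, 106), (148, 133, 110)]
290 [(17, 15, 20), (6, 5, 4), (16, 15, 12), (20, 9, 14), (15, 16, 19), (12, 16, 17), (10, 17, 11), (8, 10, 8), (7, 11, 13), (7, 18, 11), (11, 7, 16), (87, 75, 64), (94, 99, 75), (2, 3, 6)]
296 [(110, 96, 81), (44, 36, 31), (0, 0, 0), (20, 20, 22), (33, 31, 30), (27, 28, 23), (19, 19, 25), (29, 21, 18), (37, 32, 32), (0, 3, 7), (6, 7, 10), (9, 7, 6), (9, 2, 7), (21, 13, 13)]
[(8, 5, 7), (6, 8, 2), (101, 96, 81), (169, 156, 136), (183, 172, 147), (178, 167, 144), (169, 164, 141), (173, 172, 151), (177, 157, 132), (176, 111, 60), (189, 89, 15), (195, 93, 0), (167, 84, 1), (83, 51, 46), (52, 39, 60), (13, 32, 61), (0, 32, 55), (2, 30, 55)]
```

```bash
python3 - <<'E'
from h import *
im=np.load('pics/d1.npy')[110:230,220:360]
cv2.imwrite('pics/d1c.png',cv2.resize(im,None,fx=5,fy=5,interpolation=cv2.INTER_CUBIC)[:,:,::-1])
E
```

```text
(no output)
```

View pics/d1c.png

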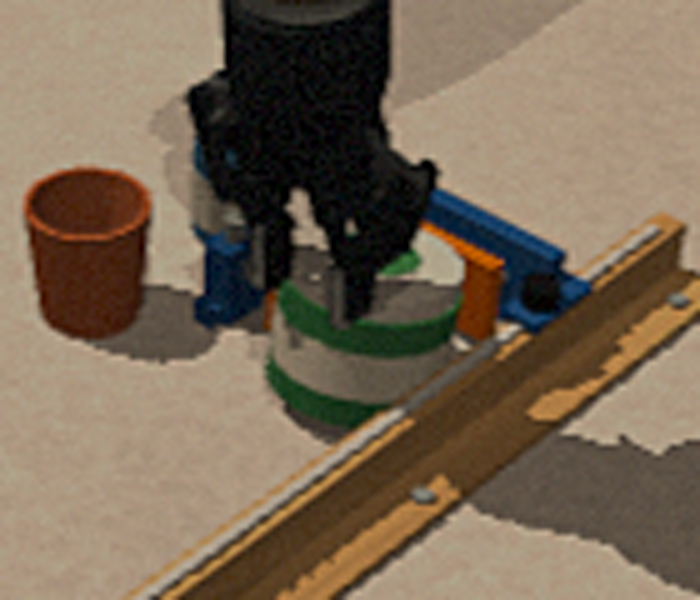

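The picture shows the fingertips, at about (350,320), bearing on the jar's upper band. The tool has crept too high and tends to tip the jar. The cushion at (480,290) is not yet touched. I'll back off, go lower and push again.

Request:
{"name": "arm_command", "arguments": {"increments": [0.47, -3, 0, 0, 0, 0.47, -3, 0, 0, 0, 0.47, -4, 0, 0, 0, 0.47, -6, 0, 0, 0, 0.47, -8, 0, 0, 0, 0.47, -4, 0, 0, 0, 0.47, 0, 0, 0, 0]}}

```text
time_s: 42.5
tool_pos: [0.483, -0.1629, 0.0316]
tool_rot: [3.106, -0.076, 2.988]
ft_force: [-0.9, -0.3, 0.8]
grip_width: 0.0399
grasp_force: 0.0
```

```bash
cat >> h.py <<'E'
def sil(f):
    im=np.array(eyes.get_image("scene"));np.save(f'pics/{f}.npy',im)
    for v in(164,168,172,175): print(v,im[v,304:322,0].astype(int),im[v,304:322,2].astype(int))
    m=cv2.inRange(cv2.cvtColor(im,cv2.COLOR_RGB2HSV),(5,150,60),(18,255,255));k,_,t,c=cv2.connectedComponentsWithStats(m)
    print([(t[i].tolist(),c[i].round(1).tolist()) for i in range(1,k) if t[i,4]>8 and 250<c[i][0]<340 and 140<c[i][1]<200]); disc(im)
E
python3 - <<'E'
from h import *
s,M=tilt();sil('d2');print((M.T@[0,0,-1.]).round(3))
E
```

```text
t 42.5 p [ 0.483  -0.1629  0.0316] rack [176.4  46. ] yaw 171.2 F [-0.9 -0.3  0.8] rackF 0.9 0.4 g 0.0399
[-0.339  0.457 -0.141  1.055  0.021 -0.186] inpl 0.082 toolz [-0.07   0.047 -0.996] toolx ang 171.2 r 0.5098
164 [176 174 176 174 176 180 168 127 101 107 111 104 107  99  85  83  84  43] [150 145 149 149 149 154 132  50   0   0  17   0   5   0   3   0  49  68]
168 [171 176 175 174 177 171 118  74 108 106 105 108 105 107  93  66  28   0] [143 148 148 148 150 143  99  30   0   1   0   0   0  13   7   1  38  39]
172 [ 95  94  85  75  76  68  50  84 109 109 107 105 109  95  95  79   0  16] [70 69 63 55 57 56 44  9  0  3  0  0  7  0  0 39 55 77]
175 [ 90  92  81  68  33  13  45  89 109 108 105 108 100  92  86 148 188 192] [ 68  70  62  58  38  23  22  12   3   0   0   4   0   6   4  71  99 125]
[([301, 154, 20, 24, 170], [313.6, 165.9]), ([274, 158, 4, 5, 12], [275.2, 159.5])]
[275 187  18  11  62] [282.5 193.1] [123.6  -8.9]
[-0.076 -0.036  0.996]
```

Request:
{"name": "arm_command", "arguments": {"increments": [0.47, -5, 0, 0, 0, 0.47, -1, -0.2, 5, 0, 0.47, -0.4, -0.2, 6, 0, 0.47, -0.4, -0.2, 6, 0, 0.47, 0, 0, 3, 0, 0.47, 0, 0, 0, 0]}}

```text
time_s: 43.05
tool_pos: [0.4875, -0.1636, 0.011]
tool_rot: [3.106, -0.076, 2.988]
ft_force: [0.4, 0.2, 0.1]
grip_width: 0.0402
grasp_force: 0.0
```

```bash
python3 - <<'E'
from h import *
tilt()
E
```

```text
t 43.05 p [ 0.4875 -0.1636  0.011 ] rack [171.9  46. ] yaw 171.2 F [0.4 0.2 0.1] rackF -0.4 -0.3 g 0.0402
[-0.338  0.488 -0.152  1.013  0.021 -0.184] inpl 0.082 toolz [-0.07   0.047 -0.996] toolx ang 171.2 r 0.5143
```

Request:
{"name": "arm_command", "arguments": {"increments": [0.47, 2, 0, 0.15, 0, 0.47, 2, 0, 0.15, 0, 0.47, 2, 0, 0.15, 0, 0.47, 2, 0, 0.15, 0, 0.47, 2, 0, 0.15, 0, 0.47, 2, 0, 0.15, 0]}}

```text
time_s: 43.55
tool_pos: [0.4773, -0.1623, 0.0125]
tool_rot: [3.106, -0.072, 2.988]
ft_force: [3.6, 0.1, 0.2]
grip_width: 0.0403
grasp_force: 1.7
```

Request:
{"name": "arm_command", "arguments": {"increments": [0.47, 2, 0, 0.15, 0, 0.47, 2, 0, 0.15, 0, 0.47, 2, 0, 0.15, 0]}}

```text
time_s: 43.8
tool_pos: [0.4743, -0.1623, 0.0134]
tool_rot: [3.108, -0.067, 2.988]
ft_force: [6.2, -1.2, 1.5]
grip_width: 0.04
grasp_force: 2.8
```

```bash
python3 - <<'E'
from h import *
tilt();sil('d3')
E
```

```text
t 43.8 p [ 0.4743 -0.1623  0.0134] rack [185.2  46.7] yaw 171.2 F [ 6.2 -1.2  1.5] rackF -6.3 0.2 g 0.04
[-0.344  0.456 -0.197  0.989  0.021 -0.19 ] inpl 0.072 toolz [-0.061  0.044 -0.997] toolx ang 171.2 r 0.5013
164 [182 177 175 176 175 171 180 165 125 107 107 106 109  98  79  82  84  48] [153 148 146 148 147 144 155 129  45   0   0   0   5   0   0   0  45  70]
168 [175 175 175 182 179 182 145  77  83 108 107 106 108 106  88  69  31   0] [145 149 148 152 150 154 123  55  16   1   0   0   0   1   0   4  37  39]
172 [102 102  90  83  85  75  52  52  87 109 108 111 106  97  89  78   0   0] [77 75 66 63 60 59 50 35  0  0  2  9  0  0  0 35 60 71]
175 [ 88  87  77  56  36  18  16  59  99 106 107 104 106  89  87 150 194 193] [ 66  67  59  48  44  23  28  21   1   0   0   1   3   3   8  73 103 126]
[([303, 154, 18, 24, 148], [314.3, 166.4])]
[276 171   8  11  48] [279.6 176.3] [166.6  37.1]
[291 171  21  14 118] [300.9 179.5] [192.3  -7.3]
[276 186  18  11  63] [283.3 192.5] [126.8  -8.8]
```

Request:
{"name": "arm_command", "arguments": {"increments": [0.47, 2, 0, 0.15, 0, 0.47, 2, 0, 0.15, 0, 0.47, 2, 0, 0.15, 0, 0.47, 2, 0, 0.15, 0]}}

```text
time_s: 44.18
tool_pos: [0.4671, -0.1614, 0.0138]
tool_rot: [3.108, -0.065, 2.988]
ft_force: [5.5, -0.6, 1.6]
grip_width: 0.0399
grasp_force: 2.8
```

Request:
{"name": "arm_command", "arguments": {"increments": [0.47, 2, 0, 0.15, 0, 0.47, 2, 0, 0.15, 0, 0.47, 2, 0, 0.15, 0]}}

```text
time_s: 44.43
tool_pos: [0.4609, -0.1604, 0.0137]
tool_rot: [3.108, -0.066, 2.988]
ft_force: [5.8, -2.0, 1.4]
grip_width: 0.0403
grasp_force: 2.7
```

```bash
python3 - <<'E'
from h import *
tilt();sil('d4')
E
```

```text
t 44.43 p [ 0.4609 -0.1604  0.0137] rack [198.7  47. ] yaw 171.2 F [ 5.8 -2.   1.4] rackF -6.0 1.1 g 0.0403
[-0.349  0.433 -0.235  0.974  0.02  -0.195] inpl 0.071 toolz [-0.06   0.043 -0.997] toolx ang 171.2 r 0.488
164 [ 61 148 186 178 176 175 174 174 176 178 160 113 104  99  80  87  79  37] [ 48 121 156 150 147 147 142 143 147 151 131  57   0   0   0   0  38  68]
168 [ 86 106 105 100 104 101  99  94  81  70  55  69  88  87  95  71  23  16] [67 81 75 76 78 76 70 72 62 54 49 33  7  0  5  9 35 48]
172 [92 88 90 89 86 86 80 60 38 17 43 70 85 86 95 77  3 14] [70 65 74 66 68 69 60 52 39 22 26  2  0  6  0 26 50 67]
175 [ 55  46  35  29  27  22  21  20  25  28  70  81  88  88  91 125 115 153] [ 53  43  39  29  30  21  25  26  25  27  38   3   0  15   7  63  65 108]
[([315, 160, 6, 18, 70], [317.0, 168.5])]
[280 168   7  12  47] [282.9 173.7] [180.1  38.4]
[294 169  21  13 112] [304.4 177.1] [205.2  -7.5]
[279 183  17  12  66] [286.2 189.6] [139.2  -6.8]
```

Request:
{"name": "arm_command", "arguments": {"increments": [0.47, 2, 0, 0.15, 0, 0.47, 2, 0, 0.15, 0, 0.47, 1.5, 0, 0.1, 0]}}

```text
time_s: 44.73
tool_pos: [0.4557, -0.1596, 0.0137]
tool_rot: [3.108, -0.065, 2.988]
ft_force: [7.7, -1.5, 1.6]
grip_width: 0.0403
grasp_force: 3.3
```

Request:
{"name": "arm_command", "arguments": {"increments": [0.47, 1.5, 0, 0.1, 0, 0.47, 1.5, 0, 0.1, 0, 0.47, 1.5, 0, 0.1, 0]}}

```text
time_s: 44.98
tool_pos: [0.4529, -0.1592, 0.0141]
tool_rot: [3.108, -0.062, 2.988]
ft_force: [10.7, -1.9, 1.0]
grip_width: 0.0403
grasp_force: 4.2
```

```bash
python3 - <<'E'
from h import *
tilt();sil('d5')
E
```

```text
t 44.98 p [ 0.4529 -0.1592  0.0141] rack [206.8  47. ] yaw 171.2 F [10.7 -1.9  1. ] rackF -10.9 0.2 g 0.0403
[-0.353  0.417 -0.26   0.962  0.021 -0.199] inpl 0.068 toolz [-0.056  0.043 -0.997] toolx ang 171.2 r 0.48
164 [  7  30 141 194 180 175 172 179 180 179 182 173 121  61  80  78  74  52] [ 18  27 118 165 153 146 144 152 149 151 154 142 100  30   0   0   0  46]
168 [ 80  72  89 108 102 102 102  97  83  83  87  70  41  56  92  97  65  16] [55 56 67 82 74 78 76 76 63 63 66 55 33  0  1 11 14 37]
172 [81 96 92 94 90 91 80 59 35 23 15 14 51 82 88 68 30  0] [62 71 68 71 68 71 61 56 35 29 16 15 22  7  5  0 40 45]
175 [28 17 19 21 23 20 21 33 23 16 29 72 92 88 86 86 87 98] [26 14 22 23 26 26 22 26 25 11 26 58 55  0  0 32 38 62]
[([316, 160, 6, 18, 54], [318.5, 168.2]), ([274, 171, 6, 7, 23], [276.3, 175.0])]
[282 167   8  11  49] [285.1 172. ] [188.9  38.9]
[296 167  21  14 117] [306.  175.5] [212.8  -6.4]
[281 182  18  11  66] [288.8 188.3] [146.8  -8.1]
```

Request:
{"name": "arm_command", "arguments": {"increments": [0.47, 1.5, 0, 0.1, 0, 0.47, 1.5, 0, 0.1, 0, 0.47, 1.5, 0, 0.1, 0]}}

```text
time_s: 45.28
tool_pos: [0.4499, -0.1588, 0.0145]
tool_rot: [3.108, -0.059, 2.988]
ft_force: [11.8, -1.7, 0.2]
grip_width: 0.0404
grasp_force: 5.1
```

Request:
{"name": "arm_command", "arguments": {"increments": [0.47, 1.3, 0, 0.1, 0, 0.47, 1.3, 0, 0.1, 0]}}

```text
time_s: 45.45
tool_pos: [0.4482, -0.1585, 0.0148]
tool_rot: [3.108, -0.058, 2.988]
ft_force: [13.2, -1.6, 0.3]
grip_width: 0.0398
grasp_force: 5.5
```

```bash
python3 - <<'E'
from h import *
tilt();sil('d6')
E
```

```text
t 45.45 p [ 0.4482 -0.1585  0.0148] rack [211.5  47.1] yaw 171.2 F [13.2 -1.6  0.3] rackF -13.3 -0.4 g 0.0398
[-0.355  0.405 -0.277  0.952  0.021 -0.202] inpl 0.063 toolz [-0.052  0.042 -0.998] toolx ang 171.2 r 0.4754
164 [ 18   0  20  75 104  94  88  92  87 133 179 179 154  78  61  78  84  75] [ 16   0  20  56  74  70  64  67  60 107 149 154 128  60  38   2   0   0]
168 [ 75  69  71  91 110 107  99  83  85  84  81  94  81  38  62  89  95  70] [55 49 54 68 84 78 75 62 65 62 59 74 70 41 12  0  0 21]
172 [87 95 95 94 82 59 49 39 21 17 25 18 19 52 83 73 28  0] [67 69 72 70 64 49 46 43 30 17 27 21 22 20  0  8 41 47]
175 [25 31 22 21 23 23 26 21 22 16 27 60 77 82 87 89 87 96] [22 26 24 22 19 22 25 22 22 17 26 49 63 45  0 13 38 65]
[([318, 159, 5, 18, 50], [319.5, 167.1]), ([274, 168, 7, 10, 33], [276.8, 174.2])]
[283 166   8  11  50] [286.7 171.4] [193.2  37.7]
[297 167  21  13 113] [307.2 174.6] [217.8  -6.2]
[281 180  19  12  71] [289.6 187.2] [151.4  -6.9]
```

Request:
{"name": "arm_command", "arguments": {"increments": [0.47, 1.5, 0, 0.1, 0, 0.47, 1.5, 0, 0.1, 0, 0.47, 0, 0, 0, 0]}}

```text
time_s: 45.75
tool_pos: [0.446, -0.1582, 0.015]
tool_rot: [3.108, -0.056, 2.988]
ft_force: [13.1, -2.0, 0.0]
grip_width: 0.0401
grasp_force: 5.7
```

```bash
python3 - <<'E'
from h import *
tilt()
im=np.load('pics/a7.npy');jm=np.array(eyes.get_image("scene"));np.save('pics/d7.npy',jm)
print(im[168,314:330,0],jm[168,314:330,0]);print(im[164,314:330,0],jm[164,314:330,0])
E
```

```text
t 45.75 p [ 0.446  -0.1582  0.015 ] rack [213.7  47.1] yaw 171.2 F [13.1 -2.   0. ] rackF -13.3 -0.1 g 0.0401
[-0.356  0.4   -0.284  0.948  0.022 -0.203] inpl 0.062 toolz [-0.05   0.042 -0.998] toolx ang 171.2 r 0.4732
[110 100 110 106  94  74  29   0  22  18   2   8  11  20  14  29] [85 85 70 31 49 80 87 77 47  0 15  7 13  7 14 18]
[113 108 110  99  81  84  83  42  12  14  15  16  27  23  14  15] [ 90  93 114 113  59  72  87  90  65  21   2  19  16   5  16  16]
```

Request:
{"name": "arm_command", "arguments": {"increments": [0.47, -2, 0, -0.1, 0, 0.47, -2, 0, -0.1, 0, 0.47, -2, 0, -0.1, 0, 0.47, -2, 0, -0.1, 0, 0.47, -2, 0, -0.2, 0, 0.47, -3, 0, -0.2, 0, 0.47, -3, 0, -0.2, 0, 0.47, -5, 0, -0.3, 0, 0.47, -8, 0, -0.5, 0, 0.47, -8, 0, -0.5, 0]}}

```text
time_s: 46.63
tool_pos: [0.4741, -0.1616, 0.0117]
tool_rot: [3.106, -0.074, 2.988]
ft_force: [-0.0, 0.3, 0.5]
grip_width: 0.0401
grasp_force: 0.0
```

Request:
{"name": "arm_command", "arguments": {"increments": [0.47, -10, 0, -1, 0, 0.47, -8, 0, -12, 0, 0.47, -5, 0, -20, 0, 0.47, 0, 0, -25, 0, 0.47, 0, 0, -30, 0, 0.47, 0, 0, -30, 0, 0.47, -20, 0, -20, 0, 0.47, -20, 0, 0, 0, 0.47, -20, 0, 0, 0, 0.47, 0, 0, 0, 0]}}

```text
time_s: 47.47
tool_pos: [0.5686, -0.1811, 0.1428]
tool_rot: [3.107, -0.071, 2.989]
ft_force: [-0.3, -0.5, -1.4]
grip_width: 0.04
grasp_force: 0.0
```

```bash
python3 - <<'E'
from h import *
tilt()
im=np.load('pics/a7.npy');jm=np.array(eyes.get_image("scene"));np.save('pics/e1.npy',jm)
for v in(164,168,172): print(im[v,312:326,0],jm[v,312:326,0])
m=cv2.inRange(cv2.cvtColor(jm,cv2.COLOR_RGB2HSV),(45,90,30),(85,255,255));k,_,t,c=cv2.connectedComponentsWithStats(m)
for i in range(1,k):
  if t[i,4]>30: print(t[i],c[i].round(1),rk(px2w("scene",[c[i]],.074)[0]))
m=cv2.inRange(cv2.cvtColor(jm,cv2.COLOR_RGB2HSV),(5,150,60),(18,255,255));k,_,t,c=cv2.connectedComponentsWithStats(m)
print([(t[i].tolist(),c[i].round(1).tolist()) for i in range(1,k) if t[i,4]>8 and 200<c[i][0]<340 and 130<c[i][1]<200])
tp=np.array(eyes.get_image("top"));np.save('pics/e2.npy',tp)
m=cv2.inRange(cv2.cvtColor(tp,cv2.COLOR_RGB2HSV),(5,140,70),(18,255,255));k,_,t,c=cv2.connectedComponentsWithStats(m)
print([(t[i].tolist(),rk(px2w("top",[c[i]],.056)[0])) for i in range(1,k) if 8<t[i,4]<500])
m=cv2.inRange(cv2.cvtColor(tp,cv2.COLOR_RGB2HSV),(45,80,30),(85,255,255));k,_,t,c=cv2.connectedComponentsWithStats(m)
print([(t[i].tolist(),rk(px2w("top",[c[i]],.074)[0])) for i in range(1,k) if 30<t[i,4]])
E
```

```text
t 47.47 p [ 0.5686 -0.1811  0.1428] rack [89.1 50.8] yaw 171.3 F [-0.3 -0.5 -1.4] rackF 0.2 0.5 g 0.04
[-0.321  0.527  0.285  1.405  0.023 -0.168] inpl 0.076 toolz [-0.065  0.045 -0.997] toolx ang 171.3 r 0.5968
[109 112 113 108 110  99  81  84  83  42  12  14  15  16] [178 179 181 183 160 104  63  76  80  98  78   0  18  15]
[109 105 110 100 110 106  94  74  29   0  22  18   2   8] [76 82 83 81 66 32 56 91 98 70 25  3 12 18]
[105 102 106 110 111  98  96  80   5  15  24  33  31  25] [34 20 24 20 14 45 77 74 31  0  6 16 28 35]
[293 154  16  10 126] [300.6 158.5] [258.8  47.6]
[283 165  35  15 209] [299.7 174.3] [205.9   7.6]
[158 177  13   7  74] [164.2 179.9] [-32.3 224.1]
[282 180  17  12  58] [289.4 187.3] [150.8  -6.6]
[152 182  27  15 123] [165.9 191.9] [-57.2 185.9]
[155 196  26  10  65] [167.4 202.7] [-78.2 153.3]
[([225, 144, 25, 34, 479], [235.7, 159.9]), ([275, 159, 8, 20, 124], [278.2, 168.2]), ([318, 159, 5, 18, 52], [319.7, 166.9])]
[([307, 224, 28, 27, 251], array([184.8, 189.1])), ([455, 265, 57, 16, 98], array([209.4, 578.9])), ([459, 302, 3, 6, 10], array([290.3, 527.1])), ([459, 309, 11, 30, 68], array([330. , 539.3])), ([461, 328, 4, 6, 9], array([345.2, 537.5])), ([467, 339, 4, 4, 9], array([365.8, 552.9])), ([461, 343, 6, 7, 13], array([378.1, 544.2])), ([464, 343, 23, 41, 216], array([422.5, 568.1]))]
[([347, 150, 11, 11, 95], array([-12.9, 244.3]))]
```

```bash
python3 - <<'E'
from h import *
a=np.load('pics/sc1.npy').astype(int);b=np.array(eyes.get_image("scene")).astype(int)
for n,(x0,y0,x1,y1) in dict(cup=(224,143,252,178),dish=(275,230,320,262),plate=(312,158,323,178)).items(): print(n,np.abs(a-b)[y0:y1,x0:x1].mean().round(1))
e=np.load('pics/e1.npy').astype(int);print('creep since',np.abs(e-b)[158:180,312:326].mean().round(2),env.get_state()['time_s'])
print(env.finish_job())
E
```

```text
cup 11.6
dish 12.0
plate 51.6
creep since 3.23 47.6167
the job is handed in; nothing more can be done
None
```

I handed the job in at 47.6 s. The jar is past the nub and against the fence, with the cushion still squeezed by about 5 mm after I let go (estimated from the camera). The jar tipped forward by up to about 4° a few times when the fingers pushed too high. It stood upright again each time I backed off, but it was not flat on the bench the whole way. The cup and bowl looked unmoved; I did not check the blue bottle separately.

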